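# Feed the top base plate from the stack into the tack-weld fixture

### The job

Swing the keeper gate well open, past a right angle, before the plates are moved; then slide - do not lift - the top base plate off its stack onto the neighbouring weld bed and bring it gently up snug and square against both pairs of white ceramic pins (they are brittle: stay clearly below 40 N on them). Then set the steel hold-down weight upright on the middle of that plate, lowering it rather than dropping it. The other three plates must stay stacked where they are, and the other things on the table must be left alone.

Things in the scene. Friction and masses are not known exactly. Their poses are not given: they have to be found in the camera images.
- seat: Four rigid white ceramic pins, 12 mm diameter, 20 mm tall, that locate a plate on the weld bed. Origin: on the bed surface below the centre of a seated plate; z up. End pins centred at (x -30, y -51), (+4, -51) mm, side pins at (+43.5, -25), (+43.5, +25) mm: a seated plate (75 mm along x, 90 along y) has its -y edge against the end pins, its +x edge against the side pins.
- fixture: The fixed fixture: weld bed and stack base; axes parallel to the seat's, origin on the table, the seat at (0, -84, 50) mm in it. The bed is a flat block, x -80 to 80, y -165 to 0, top 50 mm above the table. The stack stands off its +y edge on a 17 mm base, centred near (-14, 55) mm, turned at most 4 degrees; pushed along -y the top plate goes onto the bed, over a 10 mm gap and a 3 mm step down.
- plate1_c (a point): Centre (half-way up) of the top base plate of the stack: a loose bare aluminium plate with four dark bolt-hole marks, 75 mm along its x, 90 mm along its y, 12 mm thick (z up), about 0.22 kg; 1 to 4 N slide it. On the stack its centre is 9 mm above the bed surface, seated on the bed 6 mm above it.
- plate2_c (a point): Centre of the second plate of the stack (same size), right under the top one. It stays.
- plate3_c (a point): Centre of the third plate of the stack (same size). It stays.
- plate4_c (a point): Centre of the lowest plate of the stack (same size), resting on the 17 mm base plate. It stays.
- gate (a joint): Keeper gate, a dark steel bar 85 x 12 x 10 mm, 2 to 12 mm above the bed, across the top plate's way. Turns about an upright pivot: 0 = shut (bar along the seat's +x from the pivot), grows to 2.5 rad clockwise seen from above, away from the stack, over the bed and out past the bed's -x edge. From 1.5 the way is clear. It stays where left; about 1 N at the knob moves it.
- gate_knob (a point): Centre of the gate's upright black knob, a cylinder 16 mm in diameter and 45 mm tall (12 to 57 mm above the bed, its centre 34.5 mm), standing 80 mm from the pivot near the free end of the bar. Its x axis points from the pivot to the knob.
- gate_pivot (a point): Point on the gate's upright turning axis, at the height of the knob's centre (seat frame: x -83, y +72, z 34.5 mm).
- weight_c (a point): Centre (half-way up) of the hold-down weight, standing upright on the table left or right of the fixture: a dark steel disc 52 mm in diameter and 32 mm high with a coaxial upright steel handle, 20 mm in diameter and 40 mm tall, above it. 72 mm tall in all, 0.5 kg; this point is 36 mm above its underside, z up. Standing on the seated plate it is 48 mm above the bed surface.
- elbow: Bystander, to be left alone: short 90-degree steel pipe elbow, 42 mm outside diameter, lying flat, about 85 x 85 x 42 mm; origin at its underside.
- angle: Bystander, to be left alone: small grey triangular welding angle, lying flat, about 100 x 110 x 22 mm; origin at its underside.
- brush: Bystander, to be left alone: hand brush lying flat; origin at its underside.
- wrench: Bystander, to be left alone: steel wrench lying flat; origin at its underside.
- collar: Bystander, to be left alone: small dark steel collar ring, 42 mm across, 18 mm high; origin at its underside.

How it is judged:
On the way, in this order (a step that is already met when the one before it is completed fails the run):
1. the gate is swung open to at least 80 degrees while the top plate is still in its place on the stack (value of joint gate above 1.4 rad and distance of plate1_c from where it was at the start of the episode below 0.01 m), for 0.1 s.
2. the top plate has been slid clear of the stack and lies flat on the bed (y of plate1_c in the frame of seat below 0.034 m and z of plate1_c in the frame of seat below 0.008 m and angle between plate1_c's own z axis and vertical below 0.05 rad), for 0.05 s.
3. the plate is seated against both pairs of pins, within 3.5 mm and 3.4 degrees (x of plate1_c in the frame of seat between -0.0035 and 0.0035 m and y of plate1_c in the frame of seat between -0.0035 and 0.0035 m and z of plate1_c in the frame of seat between 0.004 and 0.008 m and angle between the x axis of plate1_c and the x axis of seat, either way round below 0.06 rad), for 0.2 s.
4. the weight stands on the middle of the seated plate (all of step 3 and horizontal distance between weight_c and plate1_c below 0.02 m and z of weight_c in the frame of seat between 0.045 and 0.051 m and angle between weight_c's own z axis and vertical below 0.08 rad), for 0.2 s.
At the end, for the whole second after the job is handed in: The former top plate lies flat on the bed within 3.5 mm (along and across) and 3.4 degrees of its seat against both pairs of pins; the weight stands upright on it, its axis within 20 mm of the plate's centre; both are at rest; the other three plates lie within 8 mm of where they were (all of step 4 and distance of each of plate2_c, plate3_c, plate4_c from where it was at the start of the episode below 0.008 m and linear speed of each of plate1, weight below 0.02 m/s); the robot touches nothing.
It fails at once if a plate that should stay in the stack is shifted by more than 8 mm (distance of any of plate2_c, plate3_c, plate4_c from where it was at the start of the episode above 0.008 m).
It fails at once if the top plate is lifted more than 14 mm above its height on the stack, or tipped by more than 14 degrees (z of plate1_c in the frame of seat above 0.023 m or angle between plate1_c's own z axis and vertical above 0.25 rad).
It fails at once if a ceramic pin is pressed with more than 40 N (contact force between seat and anything else above 40 N).
It fails at once if the weight is let go more than 15 mm above the plate's level (contact force between the fingers and weight below 0.05 N and z of weight_c in the frame of seat above 0.063 m).
It fails at once if another thing on the table is shifted by more than 30 mm (distance of any of elbow, angle, brush, wrench, collar from where it was at the start of the episode above 0.03 m).
It also fails if it takes over 72 s, if anything falls off the work surface, if the arm or the gripper's body presses on something with over 40 N, if the wrist force passes 120 N, or if a joint passes its speed limit or range.

### The arm

A 6-joint arm with a two-finger parallel gripper is mounted at the origin on the work surface. World frame = base frame: x ahead of the robot, y to its left, z up, the work surface at z = 0. Lengths are in m, angles in rad, forces in N, time in s.
With the tool pointing down it reaches from about 0.375 to 0.9 m from the base axis. Payload 3.1 kg.
Tool frame: the origin (TCP) lies midway between the tips of the shut fingers; the grasp point (between the pads) lies 19 mm behind it (robot.grasp_offset is the distance from the TCP to the grasp point, in m); z points along the fingers, y is the direction in which the jaws open and shut (so a half turn about z gives the same grasp; the last joint's range is limited). The gripper opens to 85 mm and grips with 20 to 120 N. Pads are 22 mm wide; open, the fingers measure 114 mm over their backs; the gripper's body (76 mm by 85 mm) begins 54 mm behind the grasp point. The pads swing forward as they close: fully open they stand 13 mm farther back than shut.
Start: joints at [-1.438, 0.527, 1.433, -0, 1.181, -0.178], TCP at [0.192, -0.595, 0.231] pointing down, gripper open.
Joint ranges: [-3.08, 3.08], [-0.75, 2.2], [0.22, 2.44], [-1.43, 4.57], [0, 2.65], [-2.85, 2.85]. Speed limits (rad/s): [2.79, 2.79, 3.14, 3.14, 3.14, 3.14].

### API

Orientations are given as a unit quaternion [w, x, y, z].
In Python, from cell import robot gives the robot as it stands. The module is installed in compiled form; this text tells all that it offers.
- The arm moves only by the shell command python3 -m inch 'ROWS'. ROWS is JSON, a list of rows, each a list of 7 numbers: the shift along the world's x, y, z in m, then the turn, a rotation vector about the world's x, y, z in degrees, then the opening, from 0 (shut) to 1 (fully open). In form: [[tx, ty, tz, ax, ay, az, claw], ...]. A call has 1 to 8 rows; each row is the pose to reach, as a shift and turn from the pose commanded when the call began; what a row does not reach only later rows make up. A row lasts 1/10 s, in which the tool goes at most 50 mm and 8.59 degrees, less where a joint would pass 70% of its speed; a pose out of reach is approached as far as the arm can. A call with a gripper value outside its range is refused whole. The fingers move at their own pace and stop on an object; the grip force is fixed at half the most. Time passes only in rows, so rows that repeat a pose let the fingers close. It gives the time, the measured TCP pose, the force and the opening at its end, in the units of the state.
- robot.get_obs(): the state, without advancing time (a new reading comes with each control period).
- robot.get_image(name): name is "scene" or "top" or "wrist"; returns a dict with "image" (384x512x3 uint8, blue, green, red), "fx", "fy", "cx", "cy" (pixels), "rvec" (rotation vector, rad) and "tvec" (3), from world to camera coordinates, as OpenCV has them; the wrist camera has in their place "hand_eye" (4x4, takes a point from camera to tool coordinates, whose origin is the TCP and whose axes are the flange's). Camera axes: x right, y down, z forward; pixel columns grow to the right and rows downward; lengths in m; the calibration is good to about 2 mm. The wrist camera is an equidistant fisheye: a pixel r from the principal point sees the ray r / f radians off the axis. A picture is of the moment at which its call begins: read the wrist's pose just before it. There is no depth.
- robot.hand_in(): hands the job in, once; it reports no verdict.
Trained networks look in the newest picture that a camera, given by its name, has taken for a name from the list of things; names that differ only in an ending like _2 or _b are one class to them, and where a whole thing is asked for, a point or a joint stands for the part that bears it (a point fixed in the world has none). Each returns a list of dicts, best first, with "p" (0 to 1); they miss things now and then, are a little off and sometimes report something else, mostly with a low value. They report only what shows in the picture. A call takes as long as a camera call.
- robot.spot_in(name, camera): "uv" ([column, row] in pixels, amid what is visible of it).
- robot.landmark_of(name, camera): "uv" ([column, row] in pixels: a listed point, or the origin of a listed thing).
The state is a dict: "t": time; "joints": joint angles; "dq": joint speeds; "tau": joint torques, N m; "tcp_pos": TCP position; "tcp_rot": TCP orientation; "contact_force": force on the tool from outside, world axes, zero at the start; "torque": the same for the moment, N m; "opening": finger opening in m.
Only numpy, scipy, OpenCV 4.12 (cv2) and the standard library are available. Lean on these libraries where they do the work, as an engineer would, in place of code of your own. Each camera call takes 0.05 s, during which the arm holds its last target.

## Working session

There is one attempt and no reset: what is moved stays moved. The work goes in short steps, Python scripts to look and compute and a shell command to move; the robot and the scene stay as the last step left them, time stands still between calls to the robot, and variables do not carry over. Pictures are saved under pics/ and viewed, and the job is handed in when it is done.

```bash
mkdir -p pics; ls; python3 - <<'E'
from cell import robot
import cv2
o=robot.get_obs();print({k:(v if k in('t','opening') else [round(float(x),4) for x in v]) for k,v in o.items()})
for n in("scene","top"):
    d=robot.get_image(n);cv2.imwrite(f"pics/{n}0.png",d["image"])
    print(n,d["fx"],d["cx"],d["cy"],d["rvec"],d["tvec"])
    for t in("seat","fixture","plate1_c","gate_knob","gate_pivot","weight_c","elbow","angle","brush","wrench","collar"):
        print(t,[(x["uv"],round(x["p"],2)) for x in robot.landmark_of(t,n)[:2]])
E
```

```text
pics
{'t': 0.0, 'joints': [-1.4375, 0.5285, 1.4339, -0.0, 1.1814, -0.1785], 'dq': [-0.001, 0.0001, -0.0, -0.0022, -0.0002, -0.0017], 'tau': [-0.0004, -44.2352, -17.8026, -0.0003, 0.0085, -0.0], 'tcp_pos': [0.1917, -0.5941, 0.2303], 'tcp_rot': [-0.0011, 0.9879, 0.1553, 0.0], 'contact_force': [0.5248, -0.1995, 1.218], 'torque': [-0.0541, -0.031, 0.0211], 'opening': 0.08512660568440045}
scene 466.1816789828201 256.50161186674177 194.01228846617684 [ 1.18257789  2.29452416 -0.97898046] [ 0.29217037 -0.22594947  1.66563312]
seat [([360.8, 249.7], 0.61), ([209.0, 207.1], 0.45)]
fixture [([238.7, 226.8], 0.75), ([386.9, 315.9], 0.6)]
plate1_c [([258.1, 212.8], 0.89), ([182.4, 159.0], 0.39)]
gate_knob [([229.1, 204.3], 0.44)]
gate_pivot [([242.3, 183.9], 0.61)]
weight_c [([184.4, 154.0], 0.72)]
elbow [([358.0, 253.0], 0.9), ([230.4, 202.1], 0.69)]
angle [([319.8, 290.9], 0.65)]
brush [([124.4, 174.6], 0.58)]
wrench [([388.7, 316.5], 0.74)]
collar [([258.5, 225.7], 0.51), ([320.0, 211.9], 0.5)]
top 381.88680231567474 253.28102622850588 184.88114075826033 [ 2.19385885 -2.1489642   0.13499369] [-0.0224758   0.53042179  1.14051302]
seat [([277.6, 160.7], 0.62)]
fixture [([253.3, 172.2], 0.7)]
plate1_c [([238.7, 179.2], 0.85)]
gate_knob [([258.0, 167.9], 0.61)]
gate_pivot [([267.1, 188.1], 0.67)]
weight_c [([352.4, 204.0], 0.6)]
elbow [([153.5, 206.6], 0.65)]
angle [([159.9, 153.0], 0.7), ([380.9, 159.7], 0.29)]
brush [([381.6, 159.3], 0.58), ([265.9, 187.2], 0.51)]
wrench [([105.2, 162.1], 0.66)]
collar []
```

```bash
python3 - <<'E'
import cv2
a=cv2.imread("pics/top0.png");cv2.imwrite("pics/top0z.png",cv2.resize(a[110:250,190:390],None,fx=4,fy=4,interpolation=cv2.INTER_CUBIC))
a=cv2.imread("pics/scene0.png");cv2.imwrite("pics/scene0z.png",cv2.resize(a[130:290,160:340],None,fx=3.7,fy=3.7,interpolation=cv2.INTER_CUBIC))
E
```

```text
(no output)
```

View pics/top0.png

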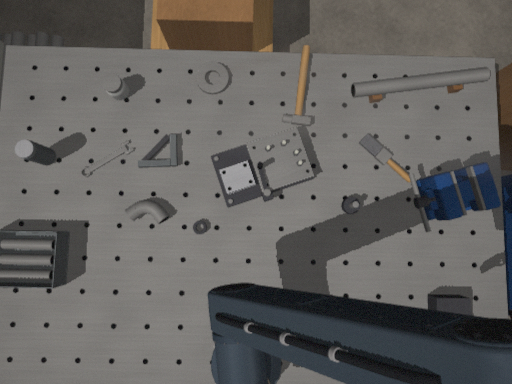

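View pics/scene0.png

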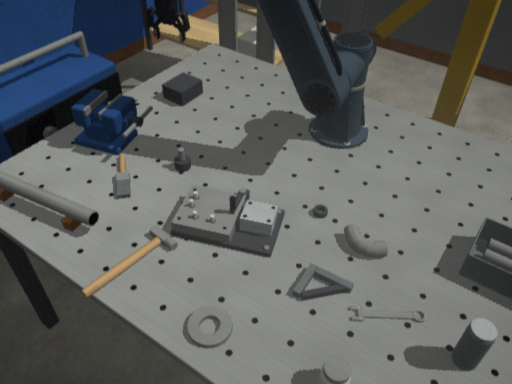

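```bash
sleep 1
```

```text
(no output)
```

View pics/top0z.png

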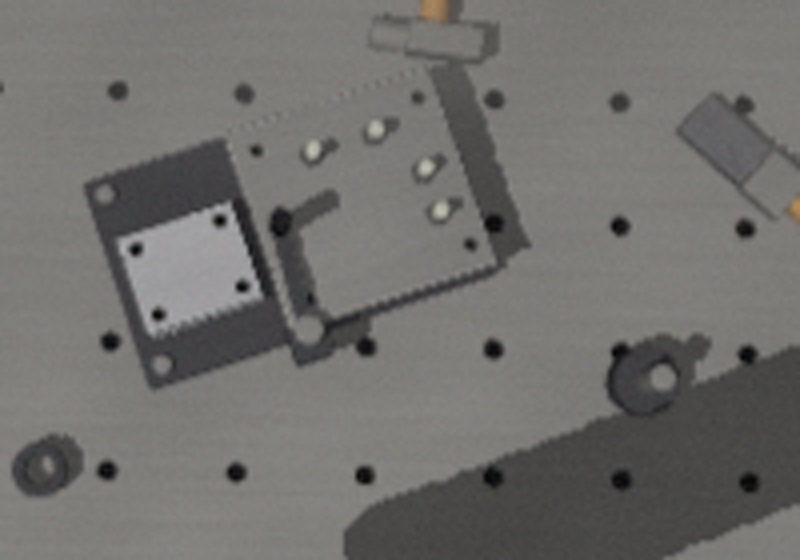

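View pics/scene0z.png

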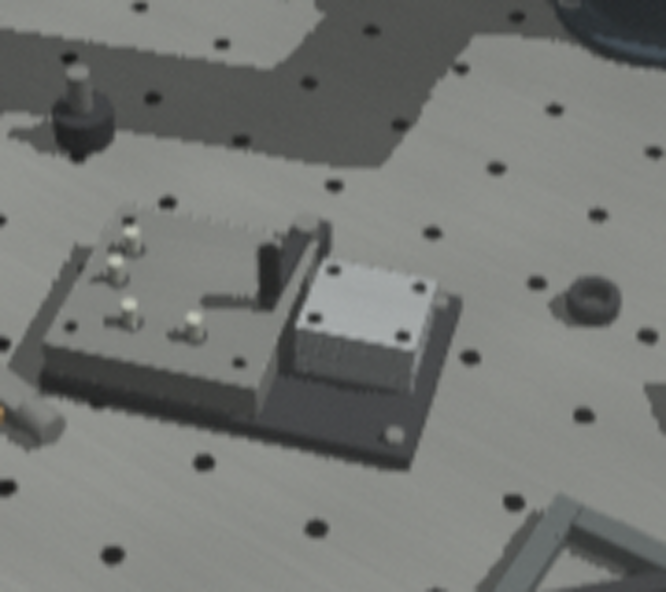

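```bash
cat > h.py <<'E'
import numpy as np,cv2
from cell import robot
from scipy.optimize import least_squares
from scipy.spatial.transform import Rotation as R
def K(d): return np.array([[d["fx"],0,d["cx"]],[0,d["fy"],d["cy"]],[0,0,1.]])
def proj(d,P): return cv2.projectPoints(np.float64(P).reshape(-1,1,3),np.float64(d["rvec"]),np.float64(d["tvec"]),K(d),None)[0][:,0]
def back(d,uv,z):
    M=cv2.Rodrigues(np.float64(d["rvec"]))[0];t=np.float64(d["tvec"]).ravel()
    c=-M.T@t; r=M.T@np.linalg.solve(K(d),[uv[0],uv[1],1]); return c+r*(z-c[2])/r[2]
def wpose():
    o=robot.get_obs();q=o["tcp_rot"];T=np.eye(4);T[:3,:3]=R.from_quat([q[1],q[2],q[3],q[0]]).as_matrix();T[:3,3]=o["tcp_pos"];return T
def wback(d,T,uv,z):
    x=(uv[0]-d["cx"])/d["fx"];y=(uv[1]-d["cy"])/d["fy"];th=np.hypot(x,y);s=np.sin(th)/max(th,1e-9)
    ray=np.array([x*s,y*s,np.cos(th)]);H=T@np.array(d["hand_eye"]);r=H[:3,:3]@ray;c=H[:3,3];return c+r*(z-c[2])/r[2]
def wproj(d,T,P):
    H=np.linalg.inv(T@np.array(d["hand_eye"]));P=np.atleast_2d(P);q=P@H[:3,:3].T+H[:3,3]
    rr=np.hypot(q[:,0],q[:,1]);th=np.arctan2(rr,q[:,2]);return np.c_[d["cx"]+d["fx"]*th*q[:,0]/rr,d["cy"]+d["fy"]*th*q[:,1]/rr]
def f2w(p,F): # F = x,y,yaw of fixture
    p=np.atleast_2d(np.float64(p));c,s=np.cos(F[2]),np.sin(F[2]);return np.c_[F[0]+c*p[:,0]-s*p[:,1],F[1]+s*p[:,0]+c*p[:,1],p[:,2]]
E
python3 - <<'E'
from h import *
D={n:robot.get_image(n) for n in("top","scene")}
pins=[(-30,-135),(4,-135),(43.5,-109),(43.5,-59)]
top=[(441,210),(427,168),(376,130),(313,151)]
sc=[(130,240),(115,270),(128,313),(195,326)]
obs=[("top",(*p,60),q) for p,q in zip(pins,top)]+[("scene",(*p,60),q) for p,q in zip(pins,sc)]
obs+=[("top",(-80,-165,50),(503,262)),("top",(80,-165,50),(430,68)),("top",(80,0,50),(228,138)),("scene",(80,0,50),(258,390)),("scene",(80,-165,50),(45,345)),("scene",(-80,-165,50),(122,206))]
def un(n,q): 
    return ((q[0]+.5)/4-.5+190,(q[1]+.5)/4-.5+110) if n=="top" else ((q[0]+.5)/3.7-.5+160,(q[1]+.5)/3.7-.5+130)
def res(F,only=None):
    return np.concatenate([(proj(D[n],f2w(np.array([p])/1e3,F))[0]-un(n,q)) for n,p,q in obs if only in(None,n)])
for only in(None,"top","scene"):
    s=least_squares(res,[.55,-.05,0.3],args=(only,),loss="soft_l1");print(only,s.x,np.round(res(s.x,only).reshape(-1,2),1).tolist())
F=least_squares(res,[.55,-.05,0.3],loss="soft_l1").x
np.save("F.npy",F)
print("pivot,knob(shut) ",f2w([[-.083,-.012,.0845],[-.003,-.012,.0845]],F),"stack",f2w([-.014,.055,.059],F),"seat",f2w([0,-.084,.05],F))
for n in D:
    uv=robot.landmark_of("gate_knob",n)[0]["uv"];print(n,"knob",back(D[n],uv,.0845))
    uv=robot.landmark_of("plate1_c",n)[0]["uv"];print(n,"plate1",back(D[n],uv,.059))
    uv=robot.landmark_of("weight_c",n)[0]["uv"];print(n,"weight",uv,back(D[n],uv,.036))
    for t,z in(("elbow",0),("angle",0),("brush",0),("wrench",0)):
        uv=robot.landmark_of(t,n)[0]["uv"];print(n,t,back(D[n],uv,z))
E
```

```text
None [ 0.58009007 -0.01379503  0.35622125] [[0.3, 0.1], [-0.1, 0.1], [0.2, 0.2], [0.3, 0.2], [0.4, 0.2], [0.2, 0.1], [0.6, 0.1], [-0.0, 0.1], [-0.7, -0.2], [-0.5, -0.5], [-0.8, -0.7], [-0.1, -0.6], [-0.9, -0.7], [-0.9, -1.3]]
top [ 0.57944904 -0.01449024  0.35926636] [[0.5, 0.1], [0.1, 0.1], [0.3, 0.3], [0.5, 0.4], [-0.5, -0.1], [-0.4, -0.4], [-0.7, -0.5]]
scene [ 0.58096073 -0.01285204  0.35370407] [[0.5, 0.4], [0.3, 0.3], [0.7, 0.3], [0.0, 0.4], [-0.1, -0.3], [-0.9, -0.4], [-0.8, -1.1]]
pivot,knob(shut)  [[ 0.50648553 -0.05398671  0.0845    ]
 [ 0.58146323 -0.02608789  0.0845    ]] stack [[0.54778854 0.03286985 0.059     ]] seat [[ 0.60938383 -0.09252162  0.05      ]]
top knob [0.54771492 0.03669712 0.0845    ]
top plate1 [0.55178451 0.03208983 0.059     ]
top weight [350.6, 202.1] [ 0.48371179 -0.30852808  0.036     ]
top elbow [0.46161907 0.31125577 0.        ]
top angle [0.63027952 0.28186199 0.        ]
top brush [ 0.62898459 -0.42513755  0.        ]
top wrench [0.60127585 0.46107907 0.        ]
scene knob [ 0.58539574 -0.03182164  0.0845    ]
scene plate1 [0.55155589 0.03774548 0.059     ]
scene weight [182.0, 155.0] [ 0.46450343 -0.32332112  0.036     ]
scene elbow [4.55122350e-01 3.11761567e-01 1.11022302e-16]
scene angle [ 6.34268292e-01  2.80710028e-01 -1.11022302e-16]
scene brush [ 0.6222009  -0.41410083  0.        ]
scene wrench [ 5.97254933e-01  4.50205442e-01 -1.11022302e-16]
```

```bash
python3 -m inch '[[0.027,0.04,0,0,0,0.4,1],[0.054,0.08,0,0,0,0.8,1],[0.081,0.12,0,0,0,1.2,1],[0.108,0.16,0,0,0,1.6,1],[0.135,0.2,0,0,0,2,1],[0.162,0.24,0,0,0,2.4,1],[0.19,0.28,0,0,0,2.5,1],[0.19,0.28,0,0,0,2.5,1]]'; python3 -m inch '[[0.027,0.04,0,0,0,0,0.6],[0.054,0.08,0,0,0,0,0.35],[0.081,0.12,0,0,0,0,0.35],[0.108,0.16,0,0,0,0,0.35],[0.135,0.2,0,0,0,0,0.35],[0.162,0.24,0,0,0,0,0.35],[0.185,0.275,0,0,0,0,0.35],[0.185,0.275,0,0,0,0,0.35]]'
python3 - <<'E'
from h import *
T=wpose();d=robot.get_image("wrist");cv2.imwrite("pics/w1.png",cv2.resize(d["image"],None,fx=1.5,fy=1.5));F=np.load("F.npy")
print(np.round(T,4),d["fx"],d["cx"],d["cy"])
P=[[-.03,-.135,.07],[.004,-.135,.07],[.0435,-.109,.07],[.0435,-.059,.07],[-.003,-.012,.107],[-.083,-.012,.0845],[-.014,.055,.059]]
print((wproj(d,T,f2w(P,F))).round(1).tolist())
for t in("gate_knob","plate1_c","gate_pivot","seat"):print(t,robot.landmark_of(t,"wrist")[:2])
E
```

```text
t: 2.8
tcp_pos: [0.3837, -0.3094, 0.2314]
tcp_rot: [-0.001, 0.984, 0.18, 0.0]
contact_force: [-0.7, -0.4, 0.4]
opening: 0.0853
t: 3.6
tcp_pos: [0.5695, -0.0366, 0.2315]
tcp_rot: [-0.0, 0.984, 0.179, 0.002]
contact_force: [-1.3, -0.7, 0.2]
opening: 0.03
[[ 9.357e-01  3.529e-01  3.000e-03  5.695e-01]
 [ 3.529e-01 -9.357e-01  7.000e-04 -3.660e-02]
 [ 3.000e-03  4.000e-04 -1.000e+00  2.315e-01]
 [ 0.000e+00  0.000e+00  0.000e+00  1.000e+00]] 297.3186396354542 259.1032117837925 188.11908911396614
[[363.4, 185.2], [366.1, 155.1], [345.5, 117.4], [298.4, 115.6], [251.4, 167.6], [252.2, 235.7], [191.9, 167.8]]
gate_knob [{'uv': [255.0, 157.8], 'p': 0.73}]
plate1_c [{'uv': [192.3, 160.0], 'p': 0.61}]
gate_pivot [{'uv': [248.9, 235.3], 'p': 0.62}]
seat []
```

View pics/w1.png

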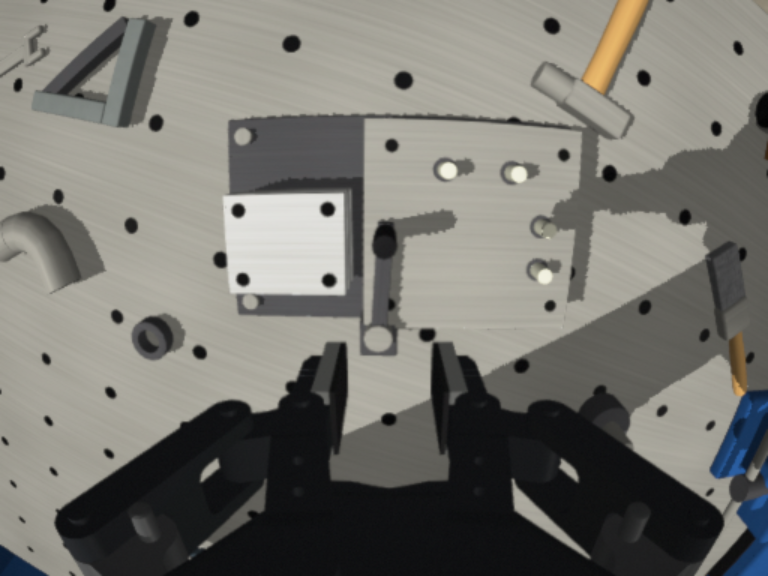

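```bash
python3 - <<'E'
from h import *
F=np.load("F.npy")
T=wpose();d=robot.get_image("wrist");cv2.imwrite("pics/w1z.png",cv2.resize(d["image"][110:230,140:280],None,fx=5,fy=5,interpolation=cv2.INTER_CUBIC))
obs=[((-30,-135,70),(363,183)),((4,-135,70),(365,154.5)),((43.5,-109,70),(345.3,115.3)),((43.5,-59,70),(298.5,113.3))]
def res(F): return np.concatenate([wproj(d,T,f2w(np.array(p)/1e3,F))[0]-q for p,q in obs])
s=least_squares(res,F);print(s.x,res(s.x).round(1))
for uv in((255,157.8),(256,160)):
    p=wback(d,T,uv,.0845);print(p, "rel pivot",p-f2w([-.083,-.012,.0845],s.x)[0])
for z in(.052,.0845,.107):print(wproj(d,T,f2w([-.003,-.012,z],s.x)))
E
```

```text
[ 0.57886864 -0.01695327  0.33847818] [-0.4  0.8  0.7 -0.9  0.1  0.3 -0.3 -0.1]
[ 0.58320604 -0.03223137  0.0845    ] rel pivot [7.86434422e-02 2.36013417e-02 1.38777878e-17]
[ 0.58145905 -0.03392315  0.0845    ] rel pivot [7.68964574e-02 2.19095618e-02 1.38777878e-17]
[[251.84762698 153.88516073]]
[[251.08851034 159.74728313]]
[[250.46144928 164.60766313]]
```

View pics/w1z.png

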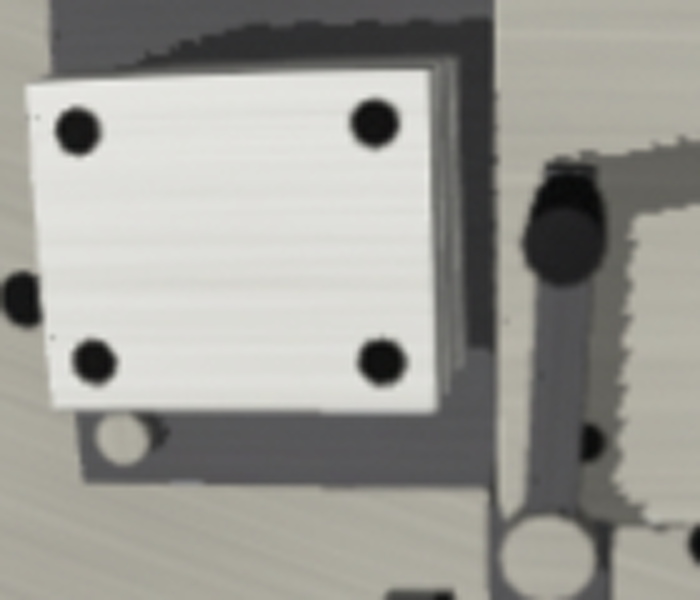

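```bash
python3 - <<'E'
from h import *
T=wpose();d=robot.get_image("wrist");cv2.imwrite("pics/w2z.png",cv2.resize(d["image"][95:215,270:390],None,fx=5,fy=5,interpolation=cv2.INTER_CUBIC))
print(robot.get_obs()["tcp_pos"],(T@np.array(d["hand_eye"])).round(3))
print("knob top",wback(d,T,(253,158.4),.107)); print("knob base",wback(d,T,(254.5,145),.064))
print("pivot cap .062-.07", wback(d,T,(140+548/5,110+560/5),.062),wback(d,T,(140+548/5,110+560/5),.08))
for c in((30,86),(432,68),(438,412),(52,410)):print("plate corner",wback(d,T,(140+c[0]/5,110+c[1]/5),.065))
t=robot.get_image("top");s=robot.get_image("scene")
print(back(t,((282.5)/4-.5+190,(215.5)/4-.5+110),.107),back(s,(269.5/3.7-.5+160,248/3.7-.5+130),.107))
E
```

```text
[ 0.5661711  -0.04134108  0.23135444] [[ 0.345 -0.898 -0.272  0.638]
 [-0.938 -0.33  -0.101 -0.016]
 [ 0.001  0.291 -0.957  0.374]
 [ 0.     0.     0.     1.   ]]
knob top [ 0.58630453 -0.02949426  0.107     ]
knob base [ 0.59209555 -0.02817323  0.064     ]
pivot cap .062-.07 [ 0.50720779 -0.0530232   0.062     ] [ 0.51473754 -0.0509087   0.08      ]
plate corner [0.57213421 0.09011845 0.065     ]
plate corner [0.60356823 0.00702943 0.065     ]
plate corner [ 0.53319228 -0.01829517  0.065     ]
plate corner [0.50254588 0.06578378 0.065     ]
[ 0.58485264 -0.02893662  0.107     ] [ 0.58178872 -0.03012756  0.107     ]
```

View pics/w2z.png

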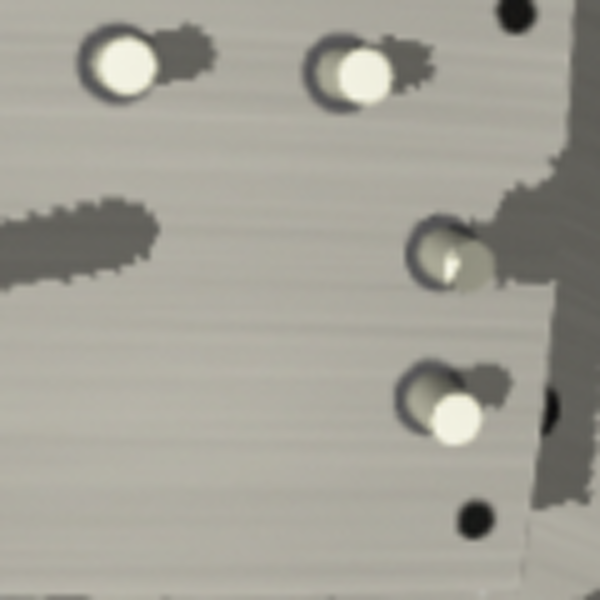

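```bash
python3 - <<'E'
from h import *
F0=np.load("F.npy")
T=wpose();d=robot.get_image("wrist")
f=lambda q,o=(270,95):((q[0]+.5)/5-.5+o[0],(q[1]+.5)/5-.5+o[1])
obs=[((-30,-135,70),(457,418)),((4,-135,70),(470,262)),((43.5,-109,70),(365,76)),((43.5,-59,70),(127,66))]
res=lambda F: np.concatenate([wproj(d,T,f2w(np.array(p)/1e3,F))[0]-f(q) for p,q in obs])
F=least_squares(res,F0).x;print(T[:3,3],F,res(F).round(2));np.save("Fw.npy",F)
o=(140,110)
def fx(p): 
    c,s=np.cos(F[2]),np.sin(F[2]);p=p-np.array([F[0],F[1],0]);return (np.array([c*p[0]+s*p[1],-s*p[0]+c*p[1],p[2]])*1e3).round(1)
print("knob",wback(d,T,f((565,242),o),.107),fx(wback(d,T,f((565,242),o),.107)))
print("pivot cap",fx(wback(d,T,f((548,560),o),.062)))
for c in((28,84),(432,68),(438,412),(52,410)):print("plate corner",fx(wback(d,T,f(c,o),.065)))
E
```

```text
[ 0.56638643 -0.04102801  0.23143502] [ 0.58282147 -0.0123473   0.35163705] [ 0.15 -0.17  0.03  0.52 -0.15 -0.28 -0.02 -0.05]
knob [ 0.58688856 -0.02865079  0.107     ] [ -1.8 -16.7 107. ]
pivot cap [-84.  -11.5  62. ]
plate corner [ 26.7 101.1  65. ]
plate corner [27.1 11.7 65. ]
plate corner [-47.7  12.2  65. ]
plate corner [-47.5 101.7  65. ]
```

```bash
python3 -m inch '[[0.019,0.012,0,0,0,0,0.35],[0.019,0.012,-0.03,0,0,0,0.35],[0.019,0.012,-0.06,0,0,0,0.35],[0.019,0.012,-0.09,0,0,0,0.35],[0.019,0.012,-0.12,0,0,0,0.35],[0.019,0.012,-0.14,0,0,0,0.35],[0.019,0.012,-0.155,0,0,0,0.35],[0.019,0.012,-0.155,0,0,0,0.35]]'
python3 - <<'E'
from h import *
T=wpose();d=robot.get_image("wrist");cv2.imwrite("pics/w3.png",cv2.resize(d["image"],None,fx=1.5,fy=1.5));o=robot.get_obs();print(o["tcp_pos"],o["contact_force"])
E
```

```text
t: 4.9
tcp_pos: [0.584, -0.0279, 0.0742]
tcp_rot: [-0.001, 0.984, 0.176, -0.002]
contact_force: [-0.1, 0.0, -0.7]
opening: 0.0299
[ 0.58506195 -0.02809139  0.07549808] [0.61510994 0.7721674  0.03204025]
```

View pics/w3.png

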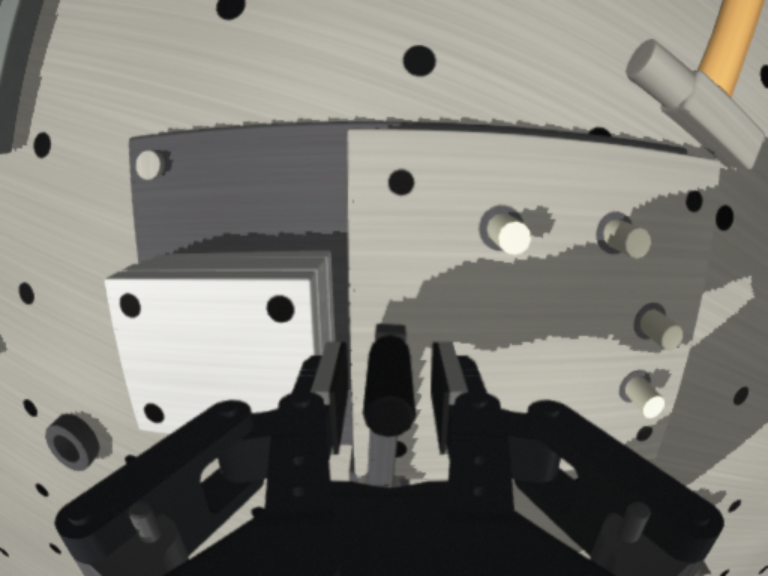

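```bash
python3 -m inch '[[0.002,-0.008,0,0,0,-5.7,0.35],[0.003,-0.016,0,0,0,-11.5,0.35],[0.0035,-0.024,0,0,0,-17.2,0.35],[0.003,-0.032,0,0,0,-23,0.35],[0.0015,-0.0395,0,0,0,-28.7,0.35],[-0.0005,-0.047,0,0,0,-34.4,0.35],[-0.003,-0.055,0,0,0,-40,0.35],[-0.0065,-0.062,0,0,0,-46,0.35]]'
python3 - <<'E'
from h import *
d=robot.get_image("wrist");cv2.imwrite("pics/w4.png",d["image"]);o=robot.get_obs();print(o["tcp_pos"],o["contact_force"],o["joints"])
E
```

```text
t: 5.75
tcp_pos: [0.58, -0.0904, 0.0778]
tcp_rot: [-0.0, 0.975, -0.224, 0.001]
contact_force: [0.4, 1.5, -0.4]
opening: 0.0297
[ 0.57949336 -0.09136619  0.07773577] [-0.61170755 -1.22976404  0.29708557] [-3.46581170e-01  6.87353861e-01  1.65174294e+00 -4.16756492e-04
  8.00437928e-01  1.67985405e+00]
```

View pics/w4.png

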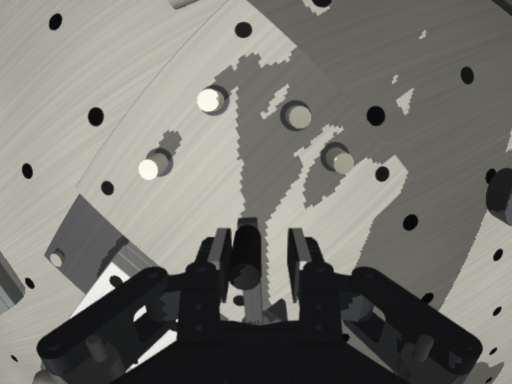

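```bash
python3 -m inch '[[-0.004,-0.007,0,0,0,-5,0.35],[-0.009,-0.013,0,0,0,-10,0.35],[-0.0145,-0.019,0,0,0,-15,0.35],[-0.0205,-0.024,0,0,0,-20,0.35],[-0.027,-0.029,0,0,0,-25,0.35],[-0.034,-0.0325,0,0,0,-30,0.35],[-0.0415,-0.036,0,0,0,-35,0.35],[-0.049,-0.0385,0,0,0,-40,0.35]]'
python3 - <<'E'
from h import *
d=robot.get_image("wrist");cv2.imwrite("pics/w5.png",d["image"]);o=robot.get_obs();print(o["tcp_pos"],o["contact_force"],o["joints"])
E
```

```text
t: 6.6
tcp_pos: [0.5319, -0.1293, 0.0779]
tcp_rot: [-0.0, 0.84, -0.543, 0.002]
contact_force: [1.6, 0.8, -0.7]
opening: 0.0299
[ 0.53015765 -0.12917768  0.07762055] [-1.12450204 -1.26643542 -0.23980719] [-4.43734065e-01  6.51315821e-01  1.75764012e+00 -3.17601624e-04
  7.30449103e-01  2.27757500e+00]
```

View pics/w5.png

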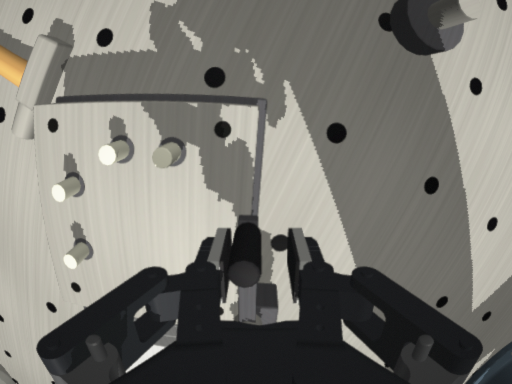

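```bash
python3 -m inch '[[-0.008,-0.0015,0,0,0,-4,0.35],[-0.016,-0.0025,0,0,0,-8,0.35],[-0.024,-0.0025,0,0,0,-12,0.35],[-0.032,-0.002,0,0,0,-16,0.35],[-0.0395,-0.0005,0,0,0,-20,0.35],[-0.047,0.002,0,0,0,-24,0.35],[-0.047,0.002,0,0,0,-24,0.35]]'
python3 - <<'E'
from h import *
d=robot.get_image("wrist");cv2.imwrite("pics/w6.png",d["image"]);o=robot.get_obs();print(o["tcp_pos"],o["contact_force"],o["joints"])
E
```

```text
t: 7.35
tcp_pos: [0.4832, -0.1262, 0.0772]
tcp_rot: [-0.0, 0.71, -0.704, 0.0]
contact_force: [-0.4, -0.5, 0.3]
opening: 0.0302
[ 0.48369274 -0.126459    0.0771144 ] [-0.4239478   0.93715593 -0.5784752 ] [-4.79619060e-01  6.15752348e-01  1.87254075e+00  2.80744865e-05
  6.52004178e-01  2.65236816e+00]
```

View pics/w6.png

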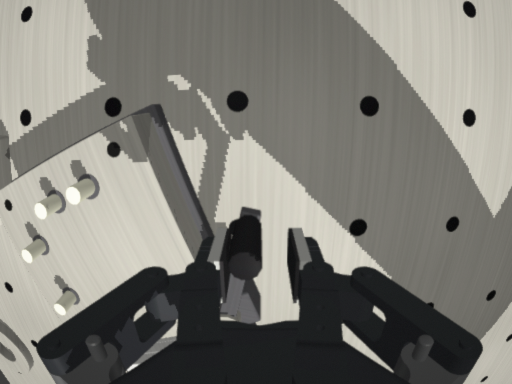

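```bash
python3 -m inch '[[0,0,0.04,0,0,0,0.35],[0,0,0.08,0,0,0,0.35],[0,0,0.12,0,0,6,0.45],[0.003,0.01,0.14,0,0,14,0.47],[0.006,0.03,0.14,0,0,22,0.47],[0.009,0.045,0.14,0,0,30,0.47],[0.012,0.06,0.14,0,0,38,0.47],[0.015,0.075,0.14,0,0,46,0.47]]'
python3 -m inch '[[0.003,0.02,0,0,0,8,0.47],[0.006,0.04,0,0,0,16,0.47],[0.009,0.06,0,0,0,24,0.47],[0.012,0.08,0,0,0,32,0.47],[0.018,0.1,0,0,0,40,0.47],[0.024,0.12,0,0,0,48,0.47],[0.03,0.14,0,0,0,56,0.47],[0.031,0.153,0,0,0,64,0.47]]'
python3 -m inch '[[0,0,0,0,0,8.5,0.47],[0,0,0,0,0,17,0.47],[0,0,0,0,0,25.5,0.47],[0,0,0,0,0,34,0.47],[0,0,0,0,0,42.5,0.47],[0,0,0,0,0,51,0.47],[0,0,0,0,0,59.5,0.47],[0,0,0,0,0,68,0.47]]'
python3 -m inch '[[0,0,0,0,0,8,0.47],[0,0,0,0,0,16,0.47],[0,0,0,0,0,21.6,0.47],[0,0,0,0,0,21.6,0.47],[0,0,0,0,0,21.6,0.47]]'
python3 - <<'E'
from h import *
robot.get_image("top")
T=wpose();d=robot.get_image("wrist");cv2.imwrite("pics/w7.png",cv2.resize(d["image"],None,fx=1.5,fy=1.5));o=robot.get_obs();print(o["tcp_pos"],o["contact_force"],o["joints"])
print(np.degrees(np.arctan2(T[1,0],T[0,0])), T.round(4))
E
```

```text
t: 8.2
tcp_pos: [0.4989, -0.0508, 0.217]
tcp_rot: [-0.0, 0.93, -0.368, 0.001]
contact_force: [-0.3, -0.1, -0.8]
opening: 0.0402
t: 9.0
tcp_pos: [0.5304, 0.1031, 0.2169]
tcp_rot: [0.0, 0.983, 0.182, 0.001]
contact_force: [0.1, -0.5, 0.1]
opening: 0.0402
t: 9.8
tcp_pos: [0.5297, 0.1019, 0.2168]
tcp_rot: [0.0, 0.714, 0.7, 0.0]
contact_force: [0.2, 0.0, 0.3]
opening: 0.0399
t: 10.3
tcp_pos: [0.5295, 0.1018, 0.2166]
tcp_rot: [0.0, 0.574, 0.819, 0.0]
contact_force: [-0.1, -1.1, -0.1]
opening: 0.0405
[0.52938737 0.10172921 0.21646157] [ 0.79790349  0.63855998 -0.03618671] [-1.75522147e-02  4.31319532e-01  1.66493046e+00  1.94132049e-05
  1.04510612e+00 -3.65525246e-01]
109.93479174688382 [[-3.410e-01  9.401e-01  4.000e-04  5.295e-01]
 [ 9.401e-01  3.410e-01 -0.000e+00  1.018e-01]
 [-1.000e-04  4.000e-04 -1.000e+00  2.165e-01]
 [ 0.000e+00  0.000e+00  0.000e+00  1.000e+00]]
```

View pics/w7.png

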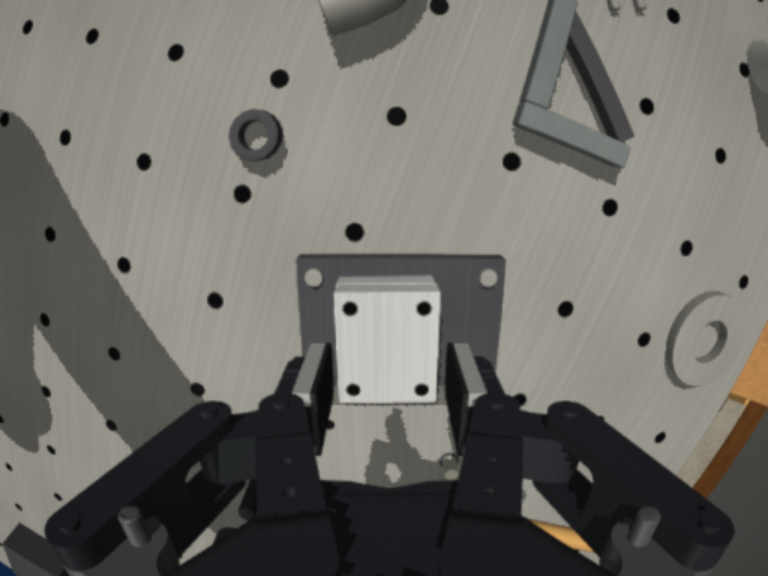

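```bash
python3 - <<'E'
from h import *
d=robot.get_image("wrist")
cv2.imwrite("pics/w7z.png",cv2.resize(d["image"][210:320,180:330],None,fx=5,fy=5,interpolation=cv2.INTER_CUBIC))
for h in(0,.003,.006,.009):
    for x in(.011,-.011): print(h,x,((wproj(d,np.eye(4),[[x,-.02,-h],[x,.02,-h]])-[180,210])*5).round(0).tolist())
E
```

```text
0 0.011 [[188.0, 58.0], [570.0, 59.0]]
0 -0.011 [[199.0, 240.0], [561.0, 240.0]]
0.003 0.011 [[184.0, 70.0], [573.0, 70.0]]
0.003 -0.011 [[196.0, 254.0], [564.0, 254.0]]
0.006 0.011 [[180.0, 82.0], [577.0, 82.0]]
0.006 -0.011 [[192.0, 268.0], [566.0, 268.0]]
0.009 0.011 [[176.0, 94.0], [580.0, 94.0]]
0.009 -0.011 [[189.0, 282.0], [569.0, 283.0]]
```

View pics/w7z.png

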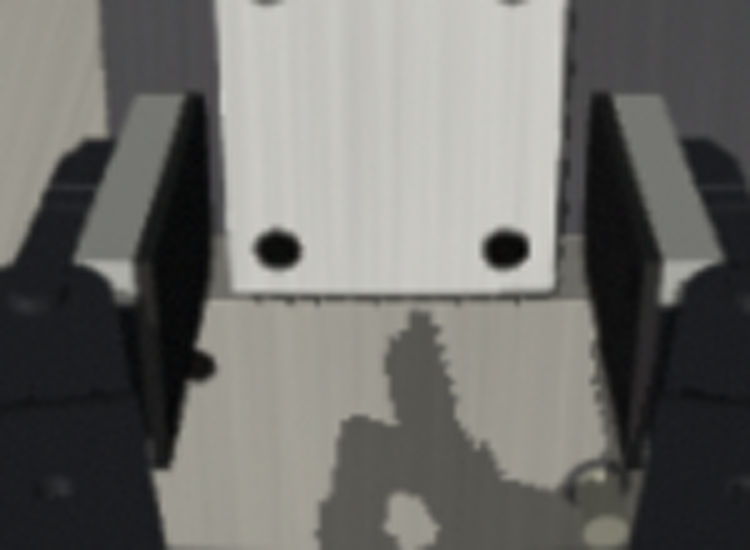

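```bash
python3 -m inch '[[0,0,0,0,0,0,0],[0,0,0,0,0,0,0],[0,0,0,0,0,0,0],[0,0,0,0,0,0,0],[0,0,0,0,0,0,0]]'
python3 - <<'E'
from h import *
T=wpose();d=robot.get_image("wrist")
cv2.imwrite("pics/w8z.png",cv2.resize(d["image"][190:320,180:330],None,fx=4.5,fy=4.5,interpolation=cv2.INTER_CUBIC))
F=np.load("Fw.npy")
for c in((336,292),(437,292),(440,402),(340,403)):
    p=wback(d,T,(c[0]/1.5,c[1]/1.5),.065);cc,s=np.cos(F[2]),np.sin(F[2]);q=p[:2]-F[:2];print((cc*q[0]+s*q[1])*1e3,(-s*q[0]+cc*q[1])*1e3)
E
```

```text
t: 10.95
tcp_pos: [0.5292, 0.1017, 0.2163]
tcp_rot: [-0.0, 0.574, 0.819, -0.0]
contact_force: [0.3, 0.1, 0.4]
opening: -0.0
-46.0918582911113 101.96018648917115
24.17582216690673 101.71439673267267
29.91354037619145 12.043396288530019
-47.422980599036265 11.432077881133093
```

View pics/w8z.png

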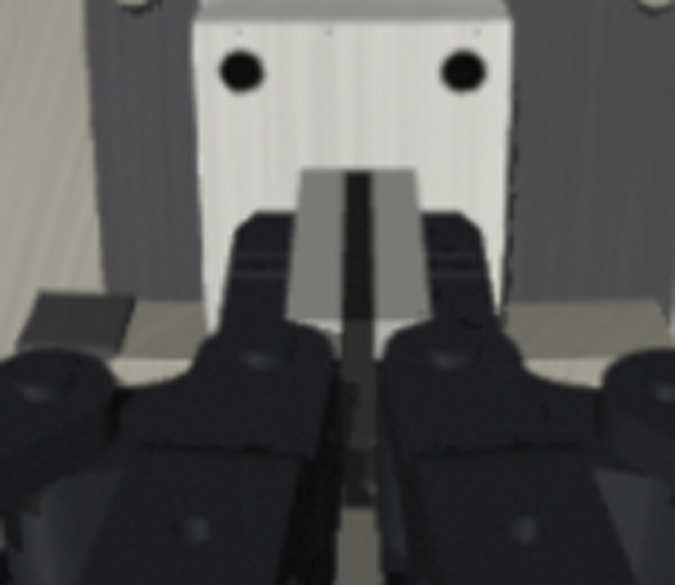

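```bash
python3 -m inch '[[0,0,-0.03,0,0,0,0.47],[0,0,-0.06,0,0,0,0.47],[0,0,-0.09,0,0,0,0.47],[0,0,-0.12,0,0,0,0.47],[0,0,-0.145,0,0,0,0.47],[0,0,-0.161,0,0,0,0.47],[0,0,-0.161,0,0,0,0.47],[0,0,-0.161,0,0,0,0.47]]'
python3 - <<'E'
from h import *
d=robot.get_image("wrist");cv2.imwrite("pics/w9.png",cv2.resize(d["image"],None,fx=1.5,fy=1.5));o=robot.get_obs();print(o["tcp_pos"],o["contact_force"])
E
```

```text
t: 11.8
tcp_pos: [0.5295, 0.1017, 0.0553]
tcp_rot: [-0.0, 0.574, 0.819, -0.0]
contact_force: [0.2, -0.8, -0.1]
opening: 0.0404
[0.52997898 0.10165023 0.05599316] [ 0.36057704 -0.08962505  0.30309061]
```

View pics/w9.png

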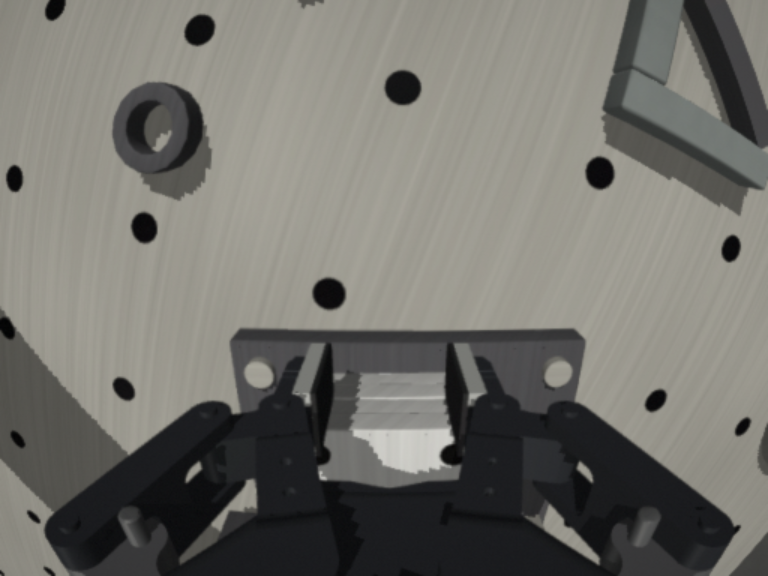

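```bash
python3 -m inch '[[0.0021,-0.0056,-0.0007,0,0,0.2,0.47],[0.0042,-0.0112,-0.0015,0,0,0.2,0.47],[0.0062,-0.0169,-0.0015,0,0,0.2,0.47],[0.0083,-0.0225,-0.0015,0,0,0.2,0.47],[0.0103,-0.0282,-0.0015,0,0,0.2,0.47],[0.0124,-0.0338,-0.0015,0,0,0.2,0.47]]'
python3 - <<'E'
from h import *
d=robot.get_image("wrist");cv2.imwrite("pics/w10.png",cv2.resize(d["image"],None,fx=1.5,fy=1.5));o=robot.get_obs();print(o["tcp_pos"],o["contact_force"])
d=robot.get_image("top");cv2.imwrite("pics/t10.png",cv2.resize(d["image"][110:250,190:390],None,fx=4,fy=4,interpolation=cv2.INTER_CUBIC))
E
```

```text
t: 12.45
tcp_pos: [0.5417, 0.0673, 0.0539]
tcp_rot: [-0.0, 0.573, 0.82, 0.0]
contact_force: [-0.3, 1.8, 2.5]
opening: 0.0399
[0.54238361 0.06648313 0.05387541] [-0.85631986  0.22910421  0.14795251]
```

View pics/w10.png

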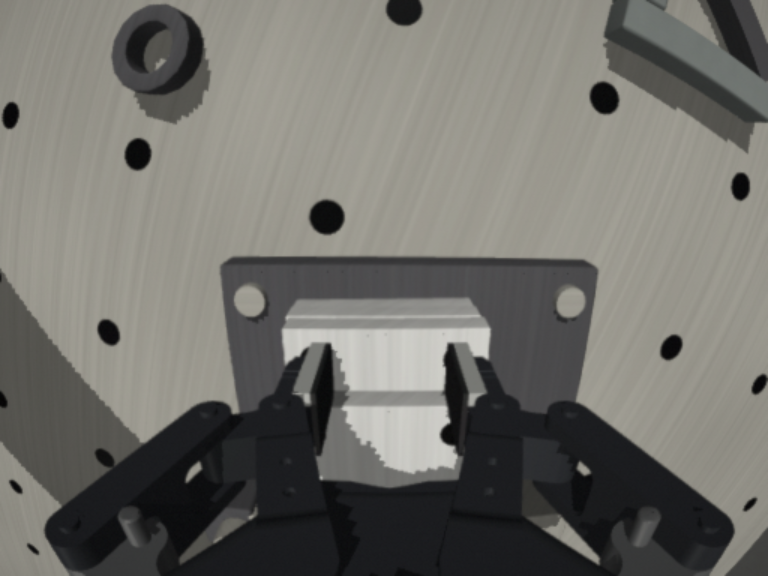

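View pics/t10.png

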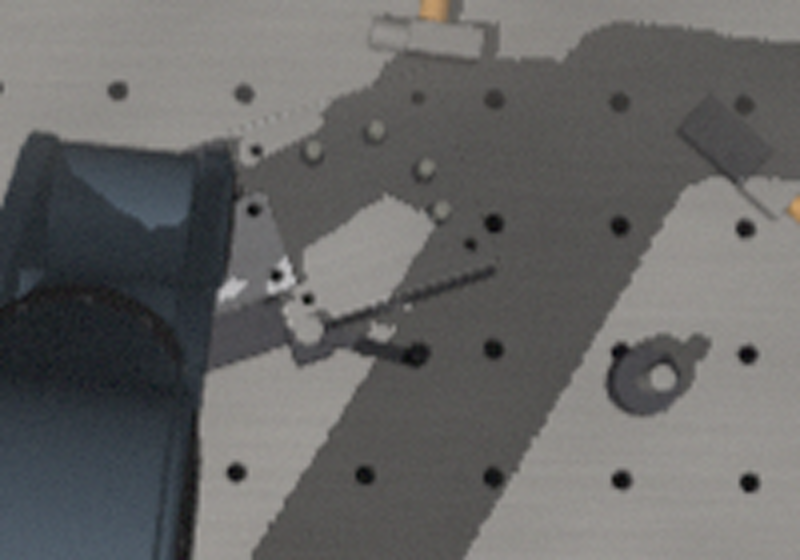

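```bash
python3 -m inch '[[0.0021,-0.0056,0,0,0,0,0.47],[0.0042,-0.0112,0,0,0,0,0.47],[0.0062,-0.0169,0,0,0,0,0.47],[0.0083,-0.0225,0,0,0,0,0.47],[0.0103,-0.0282,0,0,0,0,0.47],[0.0124,-0.0338,0,0,0,0,0.47],[0.0145,-0.0394,0,0,0,0,0.47],[0.0165,-0.045,0,0,0,0,0.47]]'
python3 -m inch '[[0.0021,-0.0056,0,0,0,0,0.47],[0.0042,-0.0112,0,0,0,0,0.47],[0.0062,-0.0169,0,0,0,0,0.47],[0.0083,-0.0225,0,0,0,0,0.47],[0.0103,-0.0282,0,0,0,0,0.47],[0.0103,-0.0282,0,0,0,0,0.47]]'
python3 - <<'E'
from h import *
d=robot.get_image("wrist");cv2.imwrite("pics/w11.png",cv2.resize(d["image"],None,fx=1.5,fy=1.5));o=robot.get_obs();print(o["tcp_pos"],o["contact_force"])
d=robot.get_image("scene");cv2.imwrite("pics/s11.png",cv2.resize(d["image"][130:290,160:340],None,fx=3.7,fy=3.7,interpolation=cv2.INTER_CUBIC))
E
```

```text
t: 13.35
tcp_pos: [0.5584, 0.0222, 0.0537]
tcp_rot: [0.0, 0.572, 0.82, -0.0]
contact_force: [0.5, 0.8, -0.3]
opening: 0.0402
t: 13.95
tcp_pos: [0.5691, -0.0064, 0.0539]
tcp_rot: [0.001, 0.573, 0.82, 0.0]
contact_force: [-0.5, -1.1, -0.2]
opening: 0.0401
[ 0.56892705 -0.00599421  0.05390607] [ 0.46045325 -0.35024972 -0.2711801 ]
```

View pics/w11.png

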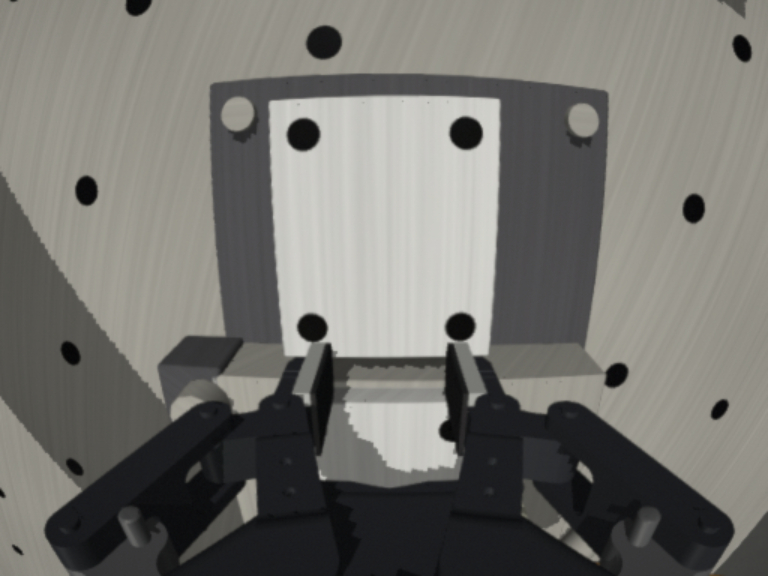

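View pics/s11.png

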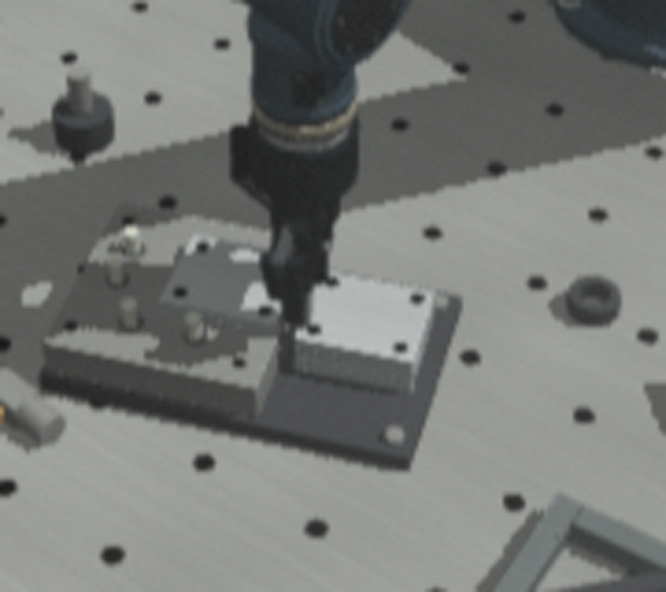

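```bash
python3 -m inch '[[0.0021,-0.0056,0,0,0,0,0.47],[0.0042,-0.0112,0,0,0,0,0.47],[0.0062,-0.0169,0,0,0,0,0.47],[0.0083,-0.0225,-0.001,0,0,0,0.47],[0.0103,-0.0282,-0.002,0,0,0,0.47],[0.0103,-0.0282,-0.002,0,0,0,0.47]]'
python3 - <<'E'
from h import *
d=robot.get_image("wrist");cv2.imwrite("pics/w12.png",cv2.resize(d["image"],None,fx=1.5,fy=1.5));o=robot.get_obs();print(o["tcp_pos"],o["contact_force"])
d=robot.get_image("top");cv2.imwrite("pics/t12.png",cv2.resize(d["image"][110:250,190:390],None,fx=4,fy=4,interpolation=cv2.INTER_CUBIC))
d=robot.get_image("scene");cv2.imwrite("pics/s12.png",cv2.resize(d["image"][130:290,160:340],None,fx=3.7,fy=3.7,interpolation=cv2.INTER_CUBIC))
E
```

```text
t: 14.65
tcp_pos: [0.5794, -0.0347, 0.0517]
tcp_rot: [0.001, 0.573, 0.82, -0.0]
contact_force: [-0.1, 0.9, -0.6]
opening: 0.0403
[ 0.579219   -0.0344122   0.05171615] [-0.0011737   1.0556572  -0.31140522]
```

View pics/w12.png

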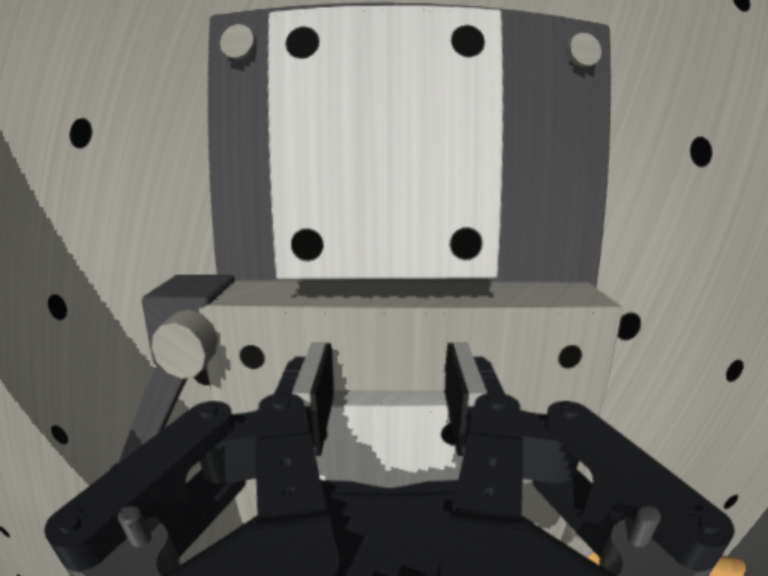

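View pics/s12.png

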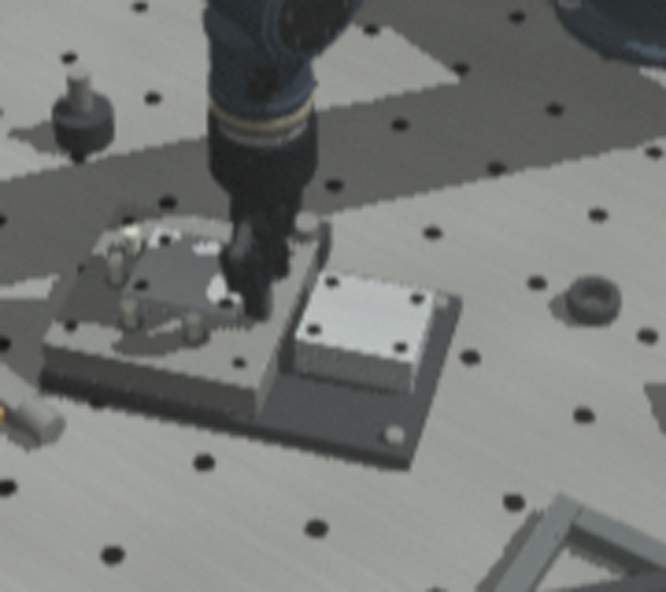

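View pics/t12.png

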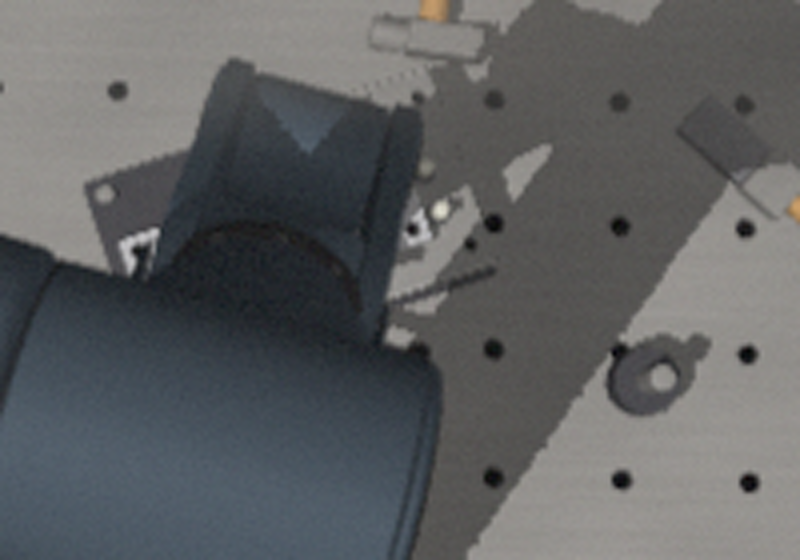

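```bash
python3 -m inch '[[-0.001,0.003,0,0,0,0,0.47],[-0.001,0.003,0.03,0,0,0,0.47],[-0.001,0.003,0.06,0,0,-6,0.47],[-0.001,0.003,0.1,0,0,-14,0.47],[-0.01,-0.01,0.1,0,0,-22,0.47],[-0.02,-0.03,0.1,0,0,-30,0.47],[-0.03,-0.05,0.1,0,0,-38,0.47],[-0.035,-0.0725,0.1,0,0,-46,0.47]]'
python3 -m inch '[[0,0,0,0,0,-8,0.47],[0,0,0,0,0,-16,0.47],[0,0,0,0,0,-24,0.47],[0,0,0,0,0,-32,0.47],[0,0,0,0,0,-40,0.47],[0,0,0,0,0,-43.7,0.47],[0,0,0,0,0,-43.7,0.47],[0,0,0,0,0,-43.7,0.47]]'
python3 - <<'E'
from h import *
robot.get_image("top")
T=wpose();d=robot.get_image("wrist");cv2.imwrite("pics/w13.png",cv2.resize(d["image"],None,fx=1.5,fy=1.5));o=robot.get_obs();print(o["tcp_pos"],o["contact_force"],np.degrees(np.arctan2(T[1,0],T[0,0])))
E
```

```text
t: 15.6
tcp_pos: [0.5426, -0.1057, 0.152]
tcp_rot: [-0.0, 0.848, 0.529, -0.0]
contact_force: [0.8, -0.9, 0.1]
opening: 0.0402
t: 16.4
tcp_pos: [0.5437, -0.1057, 0.1518]
tcp_rot: [0.0, 0.984, 0.179, -0.0]
contact_force: [-0.4, 0.2, -0.1]
opening: 0.0398
[ 0.54372883 -0.10586972  0.15181214] [ 0.35957781 -0.40417441 -0.82524638] 20.55486727196044
```

View pics/w13.png

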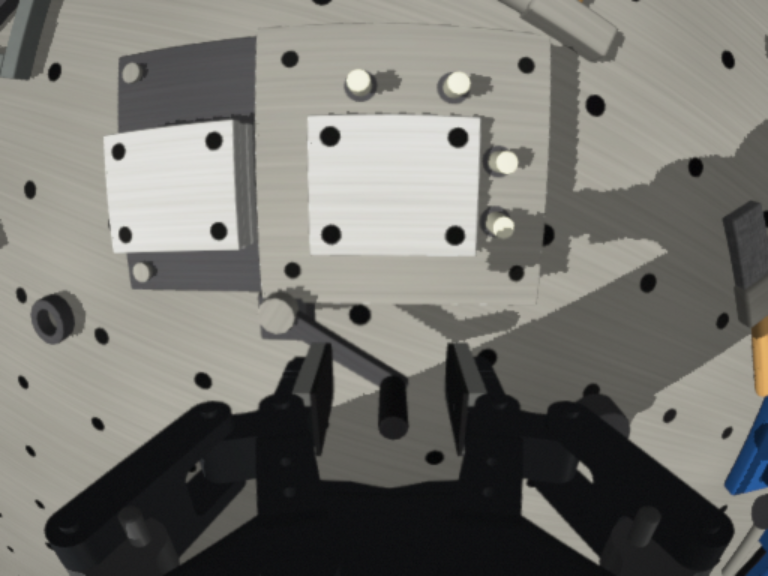

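```bash
python3 - <<'E'
from h import *
d=robot.get_image("wrist");cv2.imwrite("pics/w13z.png",cv2.resize(d["image"][40:180,195:355],None,fx=4.8,fy=4.8,interpolation=cv2.INTER_CUBIC))
E
```

```text
(no output)
```

View pics/w13z.png

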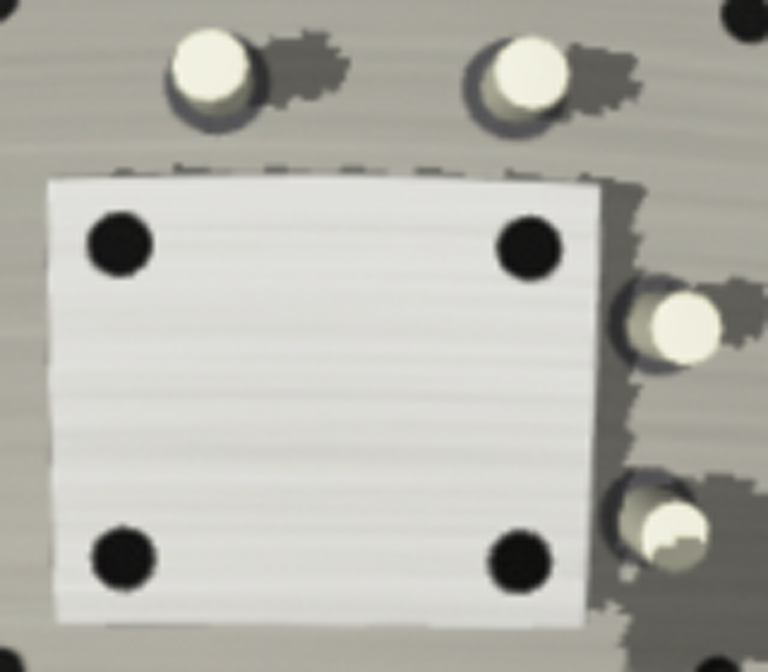

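```bash
cat > fit.py <<'E'
from h import *
def fit(d,T,pins,holes_or_corners,scale,off,z=.062):
    f=lambda q:((q[0]+.5)/scale-.5+off[0],(q[1]+.5)/scale-.5+off[1])
    PP=[(-30,-135,70),(4,-135,70),(43.5,-109,70),(43.5,-59,70)]
    res=lambda F: np.concatenate([wproj(d,T,f2w(np.array(p)/1e3,F))[0]-f(q) for p,q in zip(PP,pins)])
    F=least_squares(res,np.load("Fw.npy")).x
    C=[(-37.5,45),(37.5,45),(37.5,-45),(-37.5,-45)]  # TL.. given order
    resP=lambda P: np.concatenate([wproj(d,T,f2w((*np.array(c)/1e3,z),P))[0]-f(q) for c,q in zip(C,holes_or_corners)])
    P=least_squares(resP,[F[0],F[1],F[2]]).x
    c,s=np.cos(F[2]),np.sin(F[2]);q=P[:2]-F[:2]
    print("F",F.round(4),"res",res(F).round(1),"| plate world",P.round(4),"res",resP(P).round(1))
    print("plate seat frame mm: x %.1f y %.1f yaw %.2f deg"%((c*q[0]+s*q[1])*1e3,(-s*q[0]+c*q[1])*1e3+84,np.degrees(P[2]-F[2])))
    return F,P
E
python3 - <<'E'
from fit import *
T=wpose();d=robot.get_image("wrist");print(T[:3,3])
# image: up=+x, right=-y.  corners order (-x,+y),(+x,+y),(+x,-y),(-x,-y)
F,P=fit(d,T,[(672,537),(686,328),(532,73),(210,66)],[(56,624),(48,180),(601,186),(585,627)],4.8,(195,40))
np.save("F2.npy",F)
E
```

```text
[ 0.5437396  -0.10592186  0.1518278 ]
F [ 0.583  -0.0124  0.3416] res [ 0.4  0.2 -0.   0.2 -0.1 -0.  -0.4 -0.4] | plate world [ 0.599  -0.0891  0.3502] res [-0.3  0.6 -0.5 -0.6  0.5 -0.7  0.3  0.8]
plate seat frame mm: x -10.6 y 6.3 yaw 0.49 deg
```

```bash
python3 -m inch '[[0.001,-0.003,-0.03,0,0,-0.7,0.47],[0.001,-0.003,-0.06,0,0,-0.7,0.47],[0.001,-0.003,-0.085,0,0,-0.7,0.47],[0.001,-0.003,-0.1,0,0,-0.7,0.47],[0.001,-0.003,-0.1,0,0,-0.7,0.47],[0.0048,-0.0017,-0.1,0,0,-0.7,0.47],[0.0085,-0.0003,-0.1,0,0,-0.7,0.47],[0.0085,-0.0003,-0.1,0,0,-0.7,0.47]]'
python3 - <<'E'
from h import *
d=robot.get_image("wrist");cv2.imwrite("pics/w14.png",cv2.resize(d["image"],None,fx=1.5,fy=1.5));o=robot.get_obs();print(o["tcp_pos"],o["contact_force"])
E
```

```text
t: 17.4
tcp_pos: [0.5533, -0.1064, 0.0525]
tcp_rot: [0.001, 0.985, 0.172, 0.001]
contact_force: [-0.0, 0.1, -1.4]
opening: 0.0398
[ 0.55304335 -0.10634477  0.05247099] [-0.69418189 -0.17113665 -0.72361655]
```

View pics/w14.png

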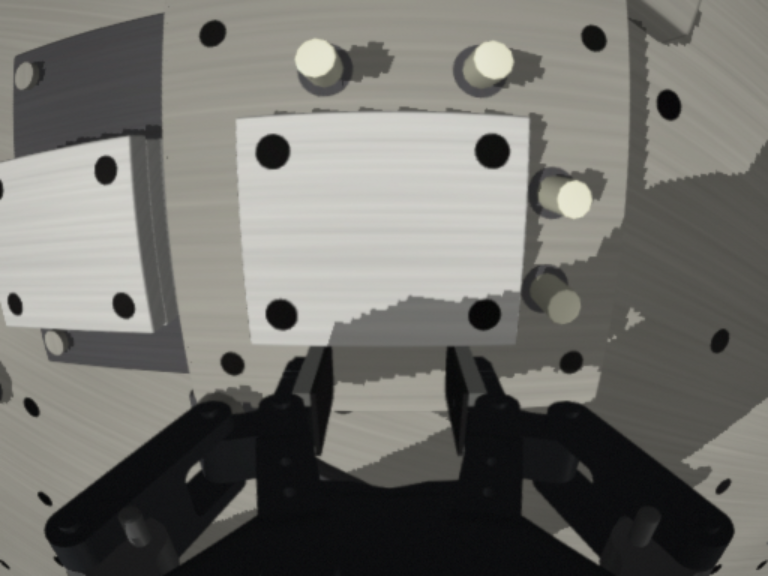

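```bash
python3 -m inch '[[0.0019,0.0007,0,0,0,0,0.47],[0.0038,0.0014,0,0,0,0,0.47],[0.0056,0.002,0,0,0,0,0.47],[0.0075,0.0027,0,0,0,0,0.47],[0.0075,0.0027,0,0,0,0,0.47]]'
python3 - <<'E'
from h import *
d=robot.get_image("wrist");cv2.imwrite("pics/w15.png",cv2.resize(d["image"][20:230,130:400],None,fx=2.8,fy=2.8,interpolation=cv2.INTER_CUBIC));o=robot.get_obs();print(o["tcp_pos"],o["contact_force"])
E
```

```text
t: 17.95
tcp_pos: [0.5601, -0.1035, 0.0518]
tcp_rot: [0.0, 0.985, 0.172, 0.0]
contact_force: [0.0, 0.1, -0.4]
opening: 0.04
[ 0.56005173 -0.10354939  0.05176689] [-1.12315944 -0.9459767   0.54251049]
```

View pics/w15.png

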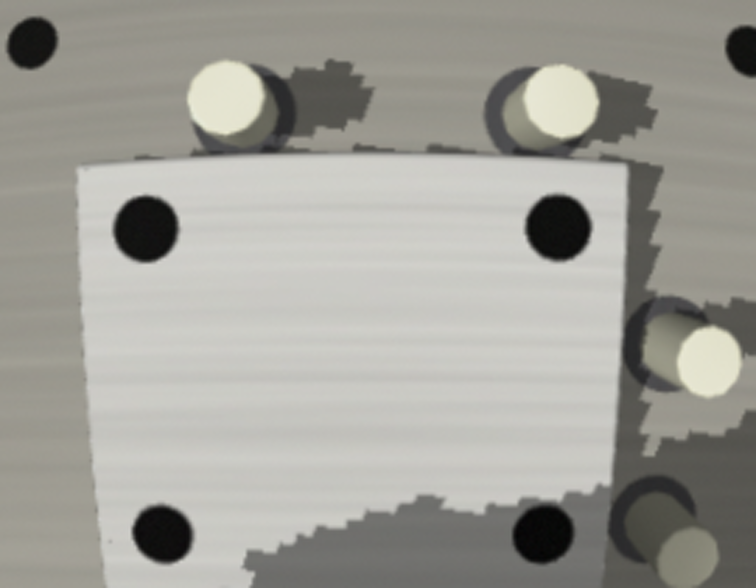

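```bash
python3 -m inch '[[0.0008,0.0003,0,0,0,0,0.47],[0.0015,0.0005,0,0,0,0,0.47],[0.0015,0.0005,0,0,0,0,0.47]]';python3 -m inch '[[0.0005,0.0002,0,0,0,0,0.47],[0.0009,0.0003,0,0,0,0,0.47],[0.0009,0.0003,0,0,0,0,0.47]]'
python3 - <<'E'
from h import *
d=robot.get_image("wrist");cv2.imwrite("pics/w16.png",cv2.resize(d["image"][20:230,130:400],None,fx=2.8,fy=2.8,interpolation=cv2.INTER_CUBIC));o=robot.get_obs();print(o["tcp_pos"],o["contact_force"])
E
```

```text
t: 18.3
tcp_pos: [0.5613, -0.1031, 0.0518]
tcp_rot: [-0.0, 0.985, 0.172, -0.0]
contact_force: [-1.0, -0.5, 1.2]
opening: 0.04
t: 18.6
tcp_pos: [0.562, -0.1028, 0.0518]
tcp_rot: [-0.0, 0.985, 0.172, -0.0]
contact_force: [-1.7, -0.8, -0.4]
opening: 0.0402
[ 0.56200583 -0.10281591  0.05177187] [-2.08183171 -0.49178375  1.00272219]
```

View pics/w16.png

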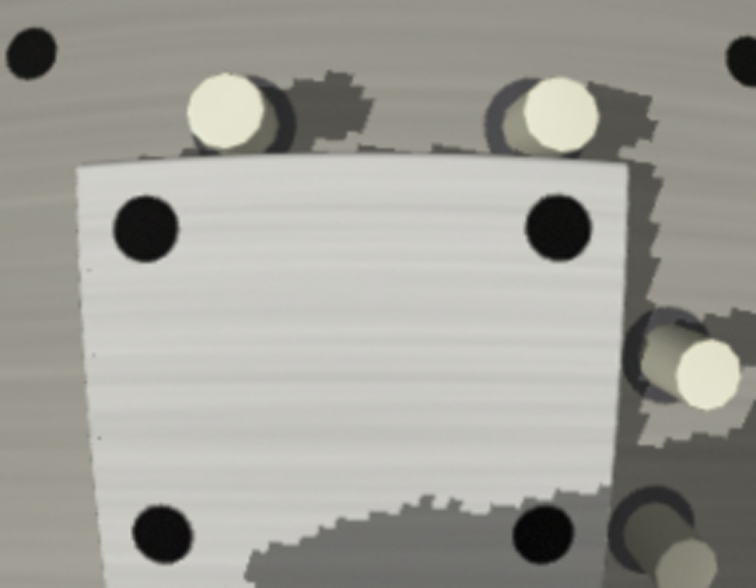

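```bash
for i in 1; do python3 -m inch '[[0.0005,0.0002,0,0,0,0,0.47],[0.0009,0.0003,0,0,0,0,0.47],[0.0009,0.0003,0,0,0,0,0.47]]';done
python3 - <<'E'
from fit import *
T=wpose();d=robot.get_image("wrist");cv2.imwrite("pics/w17.png",cv2.resize(d["image"][20:230,130:400],None,fx=2.8,fy=2.8,interpolation=cv2.INTER_CUBIC));o=robot.get_obs();print(o["tcp_pos"],o["contact_force"])
E
```

```text
t: 18.95
tcp_pos: [0.5621, -0.1028, 0.0518]
tcp_rot: [-0.0, 0.985, 0.172, -0.001]
contact_force: [-3.8, -2.9, 1.5]
opening: 0.0397
[ 0.56206428 -0.10274355  0.05176561] [-4.44453227 -2.1792629   3.58107871]
```

View pics/w17.png

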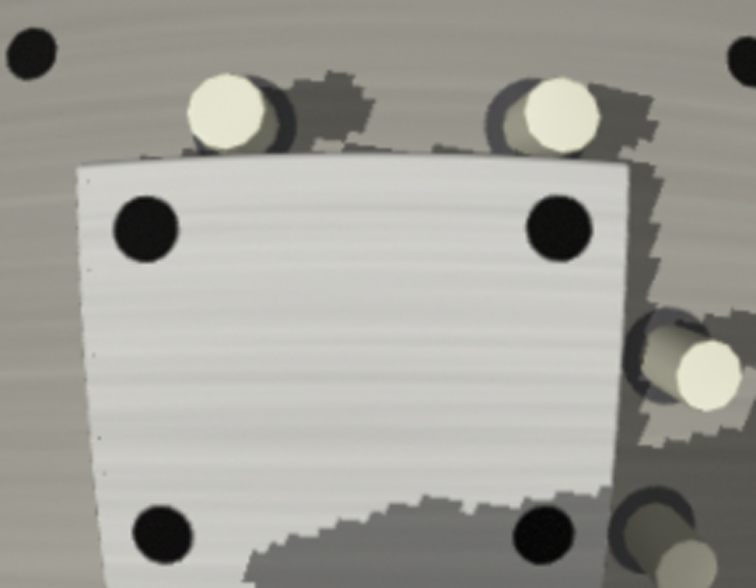

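```bash
python3 -m inch '[[-0.003,-0.001,0,0,0,0,0.47],[-0.005,-0.002,0.02,0,0,0,0.47],[-0.005,-0.002,0.06,0,0,6,0.47],[-0.005,-0.002,0.1,0,0,14,0.47],[0.005,0.02,0.1,0,0,22,0.47],[0.01,0.04,0.1,0,0,30,0.47],[0.018,0.06,0.1,0,0,38,0.47],[0.025,0.079,0.1,0,0,46,0.47]]'
python3 -m inch '[[0,0,0,0,0,8,0.47],[0,0,0,0,0,16,0.47],[0,0,0,0,0,24,0.47],[0,0,0,0,0,32,0.47],[0,0,0,0,0,40,0.47],[0,0,0,0,0,44,0.47],[0,0,0,0,0,44,0.47],[0,0,0,0,0,44,0.47]]'
python3 - <<'E'
from h import *
robot.get_image("top")
T=wpose();d=robot.get_image("wrist");cv2.imwrite("pics/w18.png",cv2.resize(d["image"],None,fx=1.5,fy=1.5));o=robot.get_obs();print(o["tcp_pos"],o["contact_force"],np.degrees(np.arctan2(T[1,0],T[0,0])))
E
```

```text
t: 19.8
tcp_pos: [0.5894, -0.0225, 0.1523]
tcp_rot: [0.001, 0.838, 0.545, 0.001]
contact_force: [-0.2, -0.5, -0.2]
opening: 0.0403
t: 20.6
tcp_pos: [0.5886, -0.0234, 0.1519]
tcp_rot: [0.0, 0.576, 0.818, 0.0]
contact_force: [0.1, 0.1, -0.1]
opening: 0.0401
[ 0.58834894 -0.02344017  0.15184936] [ 1.04072914 -0.1510036  -0.78428792] 109.68574796745025
```

View pics/w18.png

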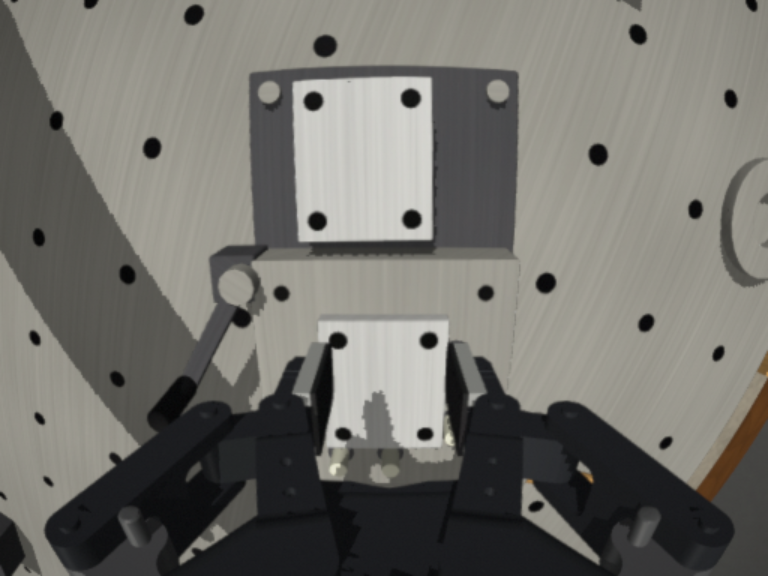

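```bash
python3 -m inch '[[0,0,-0.03,0,0,0,0.47],[0,0,-0.06,0,0,0,0.47],[0,0,-0.085,0,0,0,0.47],[0,0,-0.1,0,0,0,0.47],[0,0,-0.1,0,0,0,0.47],[0.0014,-0.0038,-0.1,0,0,0,0.47],[0.0027,-0.0075,-0.1,0,0,0,0.47],[0.0027,-0.0075,-0.1,0,0,0,0.47]]'
python3 -m inch '[[0.0003,-0.0009,0,0,0,0,0.47],[0.0007,-0.0019,0,0,0,0,0.47],[0.001,-0.0028,0,0,0,0,0.47],[0.001,-0.0028,0,0,0,0,0.47]]'
python3 - <<'E'
from h import *
d=robot.get_image("wrist");cv2.imwrite("pics/w19.png",cv2.resize(d["image"],None,fx=1.5,fy=1.5));o=robot.get_obs();print(o["tcp_pos"],o["contact_force"])
d=robot.get_image("scene");cv2.imwrite("pics/s19.png",cv2.resize(d["image"][130:290,160:340],None,fx=3.7,fy=3.7,interpolation=cv2.INTER_CUBIC))
E
```

```text
t: 21.5
tcp_pos: [0.5917, -0.0318, 0.0527]
tcp_rot: [0.001, 0.576, 0.818, 0.0]
contact_force: [0.4, -0.0, -0.7]
opening: 0.0402
t: 21.9
tcp_pos: [0.5916, -0.0337, 0.052]
tcp_rot: [-0.0, 0.575, 0.818, 0.0]
contact_force: [-1.0, 1.4, 0.5]
opening: 0.0399
[ 0.5916645  -0.03366527  0.05190926] [-0.01327231  1.16117425  0.60078699]
```

View pics/s19.png

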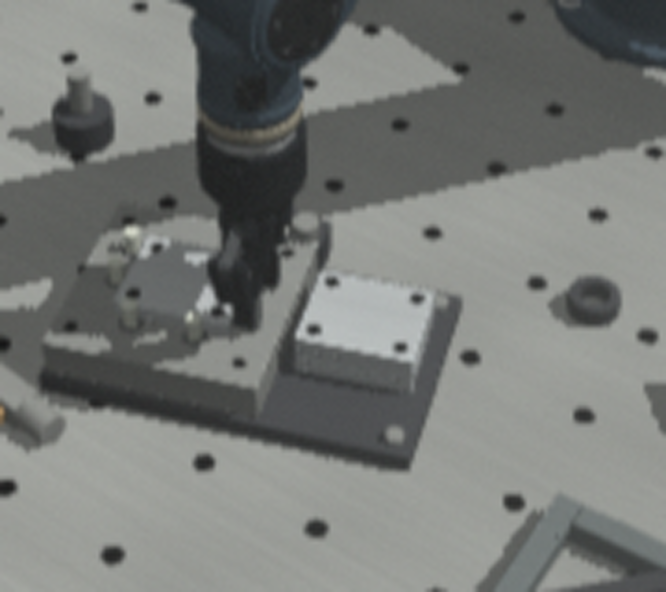

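View pics/w19.png

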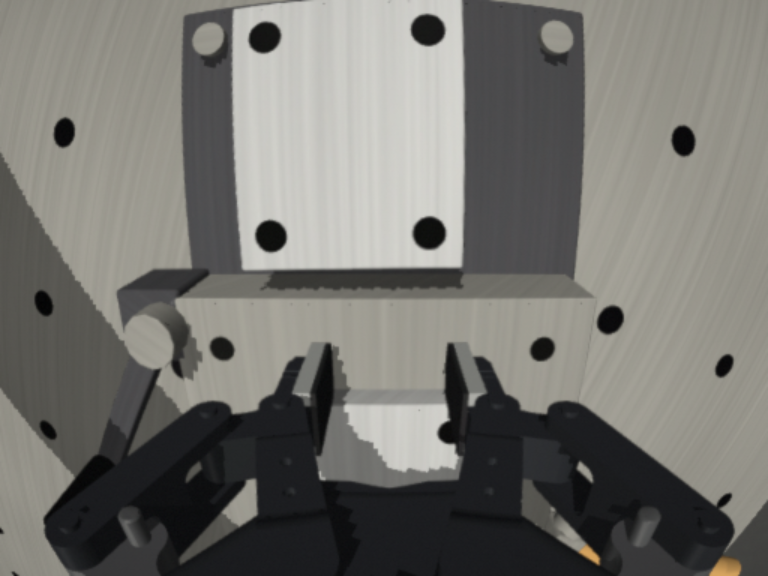

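```bash
python3 -m inch '[[0.0003,-0.0009,0,0,0,0,0.47],[0.0007,-0.0019,0,0,0,0,0.47],[0.001,-0.0028,0,0,0,0,0.47],[0.001,-0.0028,0,0,0,0,0.47]]'
python3 -m inch '[[0.0002,-0.0005,0,0,0,0,0.47],[0.0003,-0.0009,0,0,0,0,0.47],[0.0003,-0.0009,0,0,0,0,0.47]]'
```

```text
t: 22.4
tcp_pos: [0.5928, -0.0368, 0.0518]
tcp_rot: [0.0, 0.575, 0.818, -0.0]
contact_force: [-0.4, 1.8, 0.5]
opening: 0.0404
t: 22.7
tcp_pos: [0.5929, -0.0373, 0.0518]
tcp_rot: [-0.0, 0.575, 0.818, 0.0]
contact_force: [-0.9, 3.4, 0.7]
opening: 0.0402
```

```bash
python3 -m inch '[[0.0002,-0.0005,0,0,0,0,0.47],[0.0003,-0.0009,0,0,0,0,0.47],[0.0003,-0.0009,0,0,0,0,0.47]]'
```

```text
t: 23.0
tcp_pos: [0.5929, -0.0374, 0.0518]
tcp_rot: [-0.001, 0.575, 0.818, 0.0]
contact_force: [-0.5, 5.9, 2.2]
opening: 0.04
```

```bash
python3 -m inch '[[-0.001,0.003,0,0,0,0,0.47],[-0.002,0.006,0.02,0,0,0,0.47],[-0.002,0.006,0.06,0,0,-6,0.47],[-0.002,0.006,0.1,0,0,-14,0.47],[-0.01,-0.01,0.1,0,0,-22,0.47],[-0.025,-0.03,0.1,0,0,-30,0.47],[-0.04,-0.05,0.1,0,0,-38,0.47],[-0.05,-0.07,0.1,0,0,-46,0.6]]'
python3 -m inch '[[0,0,0,0,0,-8,0.7],[0,0,0,0,0,-16,0.7],[0,0,0,0,0,-24,0.7],[0,0,0,0,0,-32,0.7],[0,0,0,0,0,-40,0.7],[0,0,0,0,0,-44,0.7],[0,0,0,0,0,-44,0.7],[0,0,0,0,0,-44,0.7]]'
python3 - <<'E'
from h import *
robot.get_image("top")
T=wpose();d=robot.get_image("wrist");cv2.imwrite("pics/w20.png",cv2.resize(d["image"],None,fx=1.5,fy=1.5));o=robot.get_obs();print(o["tcp_pos"],o["contact_force"],np.degrees(np.arctan2(T[1,0],T[0,0])))
cv2.imwrite("pics/w20z.png",cv2.resize(d["image"][40:180,195:355],None,fx=4.8,fy=4.8,interpolation=cv2.INTER_CUBIC))
E
```

```text
t: 23.8
tcp_pos: [0.5426, -0.1098, 0.152]
tcp_rot: [0.001, 0.85, 0.526, -0.0]
contact_force: [-0.2, -1.0, 0.1]
opening: 0.0507
t: 24.6
tcp_pos: [0.5435, -0.109, 0.1518]
tcp_rot: [0.0, 0.985, 0.172, 0.0]
contact_force: [0.5, -0.2, 0.7]
opening: 0.06
[ 0.54346208 -0.10873326  0.15182498] [ 0.09870043 -0.1426616   0.67130667] 19.840171624507278
```

View pics/w20.png

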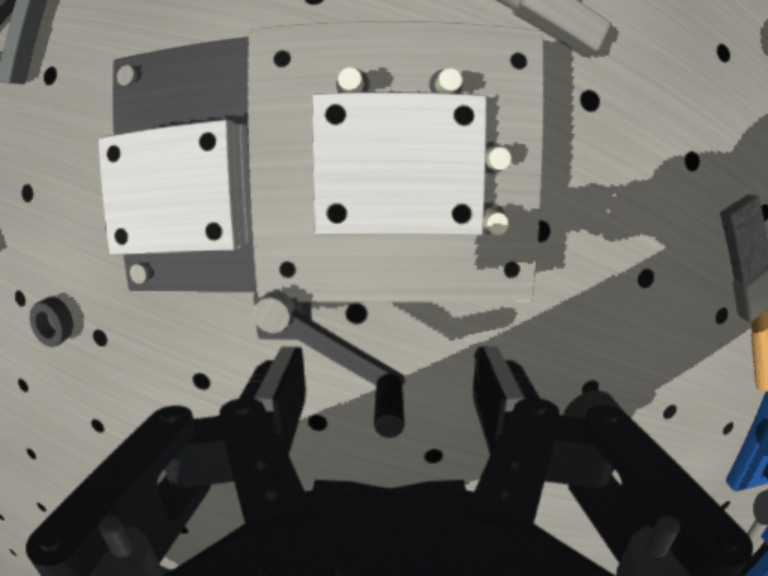

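View pics/w20z.png

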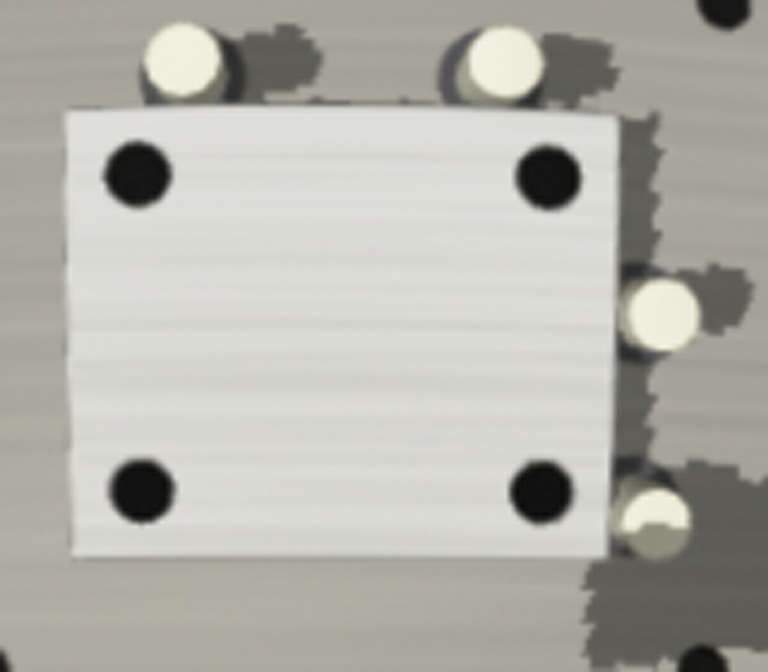

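```bash
python3 - <<'E'
from fit import *
T=wpose();d=robot.get_image("wrist")
F,P=fit(d,T,[(653,524),(662,315),(506,62),(183,60)],[(73,556),(66,110),(620,117),(608,556)],4.8,(195,40))
np.save("P.npy",P)
for n in("top","scene"):
    im=robot.get_image(n); print(n,[back(im,r["uv"],.036).round(3) for r in robot.landmark_of("weight_c",n)[:1]])
    cv2.imwrite(f"pics/wt_{n}.png",cv2.resize(im["image"][185:225,330:375] if n=="top" else im["image"][130:190,160:210],None,fx=12,fy=10 if n=="scene" else 12,interpolation=cv2.INTER_CUBIC))
E
```

```text
F [ 0.583  -0.012   0.3406] res [ 0.3  0.4  0.3  0.2 -0.2 -0.1 -0.4 -0.5] | plate world [ 0.6111 -0.0917  0.3427] res [-0.3  0.7 -0.4 -0.7  0.4 -1.1  0.3  1.1]
plate seat frame mm: x -0.1 y -0.5 yaw 0.12 deg
top [array([ 0.473, -0.309,  0.036])]
scene [array([ 0.476, -0.32 ,  0.036])]
```

View pics/wt_top.png

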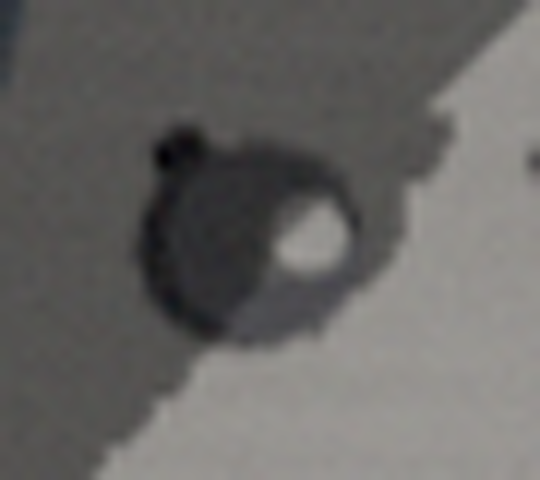

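```bash
python3 -m inch '[[-0.005,-0.01,0.03,0,0,0,0.7],[-0.02,-0.05,0.05,0,0,0,0.7],[-0.034,-0.085,0.05,0,0,0,0.7],[-0.05,-0.125,0.05,0,0,0,0.7],[-0.066,-0.165,0.05,0,0,0,0.7],[-0.0785,-0.2,0.05,0,0,0,0.7],[-0.0785,-0.2,0.05,0,0,0,0.7],[-0.0785,-0.2,0.05,0,0,0,0.7]]'
python3 - <<'E'
from h import *
robot.get_image("top")
T=wpose();d=robot.get_image("wrist");cv2.imwrite("pics/w21.png",cv2.resize(d["image"],None,fx=1.5,fy=1.5));print(T[:3,3])
r=robot.landmark_of("weight_c","wrist");print(r[:2]);
for x in r[:1]:print(wback(d,T,x["uv"],.036))
E
```

```text
t: 25.75
tcp_pos: [0.4644, -0.3089, 0.2016]
tcp_rot: [-0.0, 0.985, 0.171, -0.0]
contact_force: [0.5, 1.0, -0.3]
opening: 0.0597
[ 0.46460637 -0.30785908  0.20158368]
[{'uv': [267.7, 162.2], 'p': 0.81}]
[ 0.47840009 -0.31384796  0.036     ]
```

View pics/w21.png

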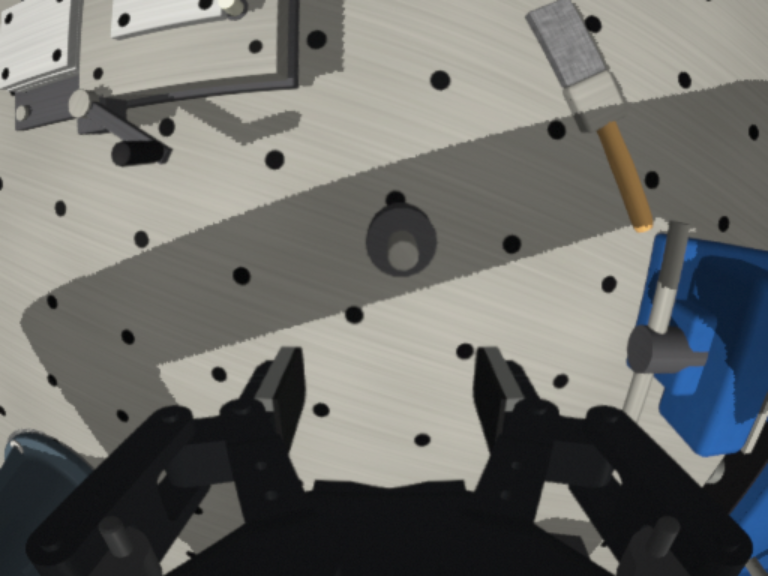

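```bash
python3 - <<'E'
from h import *
T=wpose();d=robot.get_image("wrist");print(T[:3,3])
print(wback(d,T,(403.5/1.5-.2,255.5/1.5-.2),.072),wback(d,T,(401/1.5-.2,237/1.5-.2),.032))
print(((wproj(d,T,[[.479,-.3145,.072]])+.2)*1.5))
E
```

```text
[ 0.46503628 -0.3069942   0.20166707]
[ 0.47878434 -0.31306363  0.072     ] [ 0.48238185 -0.31116886  0.032     ]
[[405.76647832 255.9441061 ]]
```

```bash
python3 -m inch '[[0.0145,-0.006,-0.03,0,0,0,0.6],[0.0145,-0.006,-0.06,0,0,0,0.6],[0.0145,-0.006,-0.09,0,0,0,0.6],[0.0145,-0.006,-0.11,0,0,0,0.6],[0.0145,-0.006,-0.13,0,0,0,0.6],[0.0145,-0.006,-0.145,0,0,0,0.6],[0.0145,-0.006,-0.161,0,0,0,0.6],[0.0145,-0.006,-0.161,0,0,0,0.6]]'
python3 - <<'E'
from h import *
d=robot.get_image("wrist");cv2.imwrite("pics/w22.png",d["image"]);o=robot.get_obs();print(o["tcp_pos"],o["contact_force"])
E
```

```text
t: 26.75
tcp_pos: [0.4787, -0.3122, 0.0389]
tcp_rot: [-0.002, 0.985, 0.173, -0.001]
contact_force: [0.3, 1.8, 0.4]
opening: 0.051
[ 0.47931358 -0.31287014  0.04006989] [ 0.47884687  0.4129531  -0.43702587]
```

View pics/w22.png

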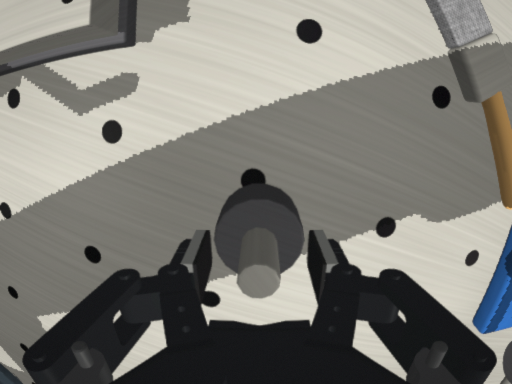

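```bash
python3 -m inch '[[0,0,0,0,0,0,0.35],[0,0,0,0,0,0,0.25],[0,0,0,0,0,0,0.15],[0,0,0,0,0,0,0],[0,0,0,0,0,0,0],[0,0,0,0,0,0,0],[0,0,0,0,0,0,0]]'
python3 - <<'E'
from h import *
d=robot.get_image("wrist");cv2.imwrite("pics/w23.png",d["image"]);o=robot.get_obs();print(o["tcp_pos"],o["contact_force"],o["opening"])
E
```

```text
t: 27.5
tcp_pos: [0.4794, -0.3136, 0.0417]
tcp_rot: [-0.0, 0.985, 0.172, 0.0]
contact_force: [-0.6, 4.4, 6.2]
opening: 0.0181
[ 0.47937337 -0.31364064  0.04170969] [-0.0653608   4.69781331  5.96112802] 0.018639243150149927
```

View pics/w23.png

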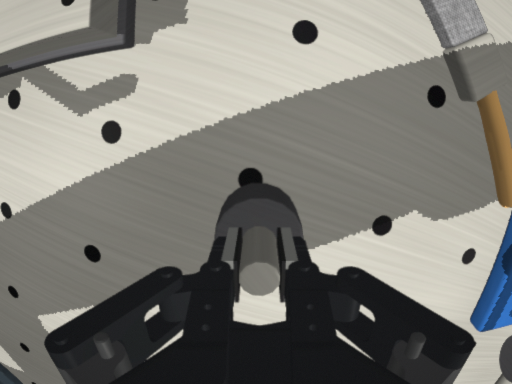

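```bash
python3 -m inch '[[0,0,0.005,0,0,0,0],[0,0,0.015,0,0,0,0],[0,0,0.03,0,0,0,0],[0,0,0.05,0,0,0,0],[0,0,0.05,0,0,0,0],[0,0,0.05,0,0,0,0]]'
python3 - <<'E'
from h import *
d=robot.get_image("wrist");cv2.imwrite("pics/w24.png",d["image"]);o=robot.get_obs();print(o["tcp_pos"],o["contact_force"],o["torque"],o["opening"])
d=robot.get_image("scene");cv2.imwrite("pics/s24.png",cv2.resize(d["image"][100:240,130:290],None,fx=4.5,fy=4.2,interpolation=cv2.INTER_CUBIC))
E
```

```text
t: 28.15
tcp_pos: [0.4794, -0.3148, 0.0909]
tcp_rot: [0.0, 0.985, 0.172, 0.0]
contact_force: [0.1, -0.7, -5.2]
opening: 0.0184
[ 0.47886369 -0.31422825  0.09024604] [ 0.40600806  0.54097729 -6.25539224] [ 0.02845959  0.02511307 -0.0136003 ] 0.018812991923614134
```

View pics/w24.png

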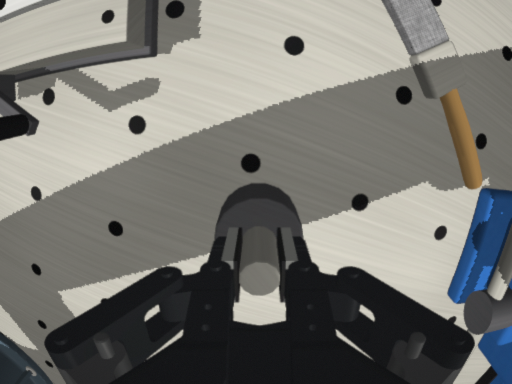

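View pics/s24.png

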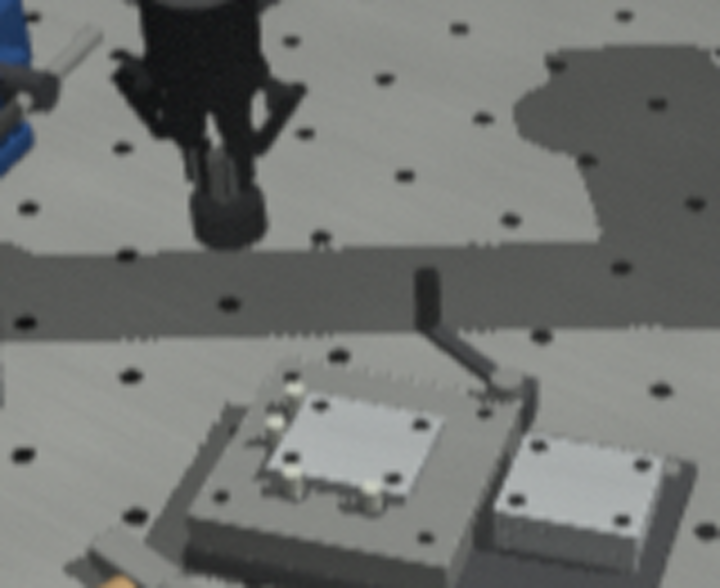

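```bash
python3 -m inch '[[0,0,0.03,0,0,0,0],[0.005,0.01,0.06,0,0,0,0],[0.02,0.034,0.08,0,0,0,0],[0.036,0.06,0.08,0,0,0,0],[0.053,0.09,0.08,0,0,0,0],[0.071,0.12,0.08,0,0,0,0],[0.089,0.15,0.08,0,0,0,0],[0.107,0.18,0.08,0,0,0,0]]'
python3 -m inch '[[0.0125,0.0215,0,0,0,0,0],[0.02,0.034,0,0,0,0,0],[0.025,0.0425,0,0,0,0,0],[0.025,0.0425,0,0,0,0,0],[0.025,0.0425,0,0,0,0,0]]'
python3 - <<'E'
from h import *
d=robot.get_image("wrist");cv2.imwrite("pics/w25.png",cv2.resize(d["image"],None,fx=1.5,fy=1.5));o=robot.get_obs();print(o["tcp_pos"],o["contact_force"],o["opening"])
E
```

```text
t: 29.05
tcp_pos: [0.5859, -0.1328, 0.1692]
tcp_rot: [-0.001, 0.985, 0.172, -0.001]
contact_force: [0.1, -0.5, -6.1]
opening: 0.0183
t: 29.55
tcp_pos: [0.6107, -0.0928, 0.1704]
tcp_rot: [0.0, 0.985, 0.171, -0.001]
contact_force: [0.2, -0.4, -7.1]
opening: 0.0184
[ 0.61068499 -0.09309668  0.17053472] [-0.48789945 -0.69422171 -5.14868255] 0.018391446599928966
```

View pics/w25.png

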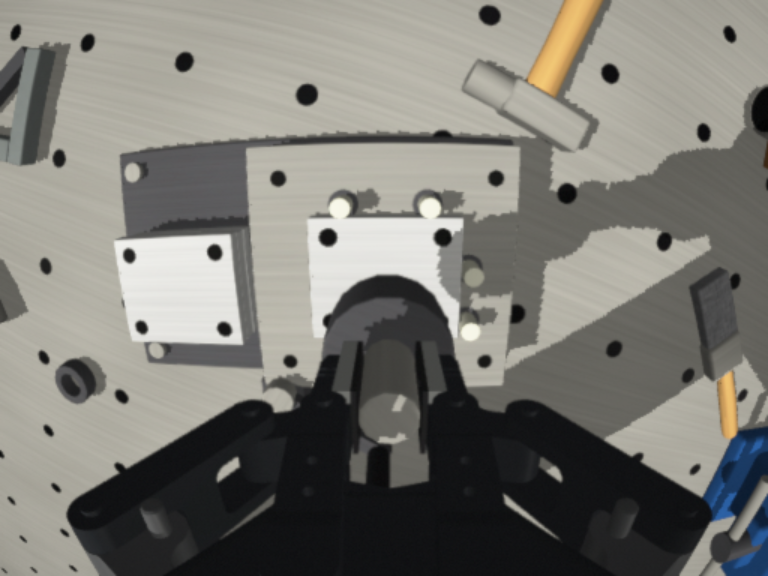

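```bash
python3 -m inch '[[0,0.001,-0.012,0,0,0,0],[0,0.001,-0.026,0,0,0,0],[0,0.001,-0.04,0,0,0,0],[0,0.001,-0.052,0,0,0,0],[0,0.001,-0.06,0,0,0,0],[0,0.001,-0.063,0,0,0,0],[0,0.001,-0.063,0,0,0,0]]'
python3 -m inch '[[0,0,-0.001,0,0,0,0],[0,0,-0.002,0,0,0,0],[0,0,-0.002,0,0,0,0]]'
python3 - <<'E'
from h import *
d=robot.get_image("wrist");cv2.imwrite("pics/w26.png",d["image"]);o=robot.get_obs();print(o["tcp_pos"],o["contact_force"],o["opening"])
d=robot.get_image("scene");cv2.imwrite("pics/s26.png",cv2.resize(d["image"][130:270,160:320],None,fx=4.5,fy=4.2,interpolation=cv2.INTER_CUBIC))
E
```

```text
t: 30.3
tcp_pos: [0.6112, -0.0909, 0.1071]
tcp_rot: [-0.0, 0.985, 0.172, -0.0]
contact_force: [-0.5, 1.0, -6.5]
opening: 0.0183
t: 30.6
tcp_pos: [0.6116, -0.091, 0.1062]
tcp_rot: [0.0, 0.985, 0.172, 0.0]
contact_force: [-0.2, 0.1, -6.2]
opening: 0.0185
[ 0.61154681 -0.09094639  0.10621467] [ 0.71550266 -0.32620464 -6.45274941] 0.018178954432760193
```

View pics/s26.png

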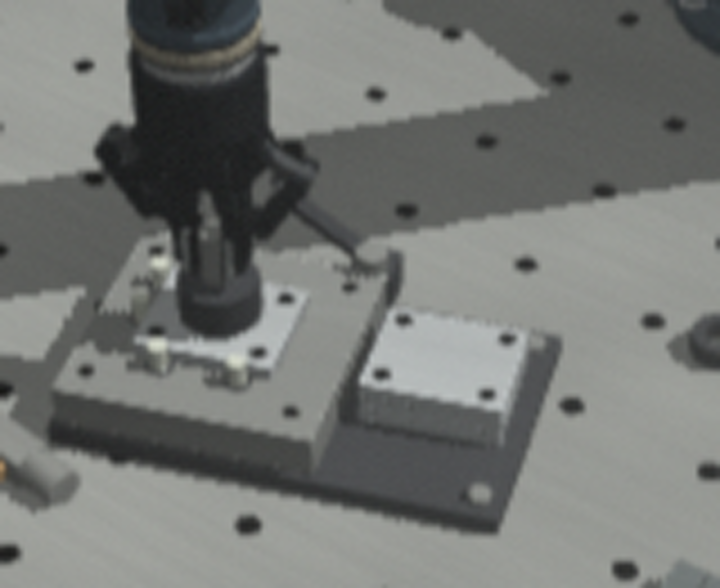

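View pics/w26.png

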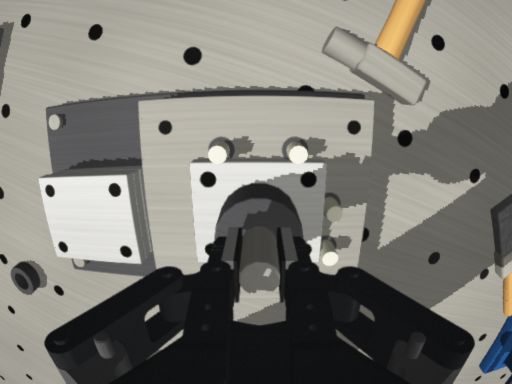

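Still hanging by a couple of mm; lower in 1 mm steps until the force unloads.

```bash
python3 -m inch '[[0,0,-0.0008,0,0,0,0],[0,0,-0.0015,0,0,0,0],[0,0,-0.0015,0,0,0,0]]'
python3 -m inch '[[0,0,-0.0005,0,0,0,0],[0,0,-0.001,0,0,0,0],[0,0,-0.001,0,0,0,0]]'
```

```text
t: 31.0
tcp_pos: [0.6112, -0.0909, 0.1042]
tcp_rot: [-0.0, 0.985, 0.172, -0.0]
contact_force: [-0.7, 1.2, -6.1]
opening: 0.0184
t: 31.3
tcp_pos: [0.6115, -0.0909, 0.1038]
tcp_rot: [0.0, 0.985, 0.172, 0.0]
contact_force: [-0.1, 0.9, -2.0]
opening: 0.0185
```

```bash
python3 -m inch '[[0,0,-0.0005,0,0,0,0],[0,0,-0.0008,0,0,0,0],[0,0,-0.0008,0,0,0,0]]'
python3 -m inch '[[0,0,0,0,0,0,0.3],[0,0,0,0,0,0,0.4],[0,0,0,0,0,0,0.5],[0,0,0,0,0,0,0.5],[0,0,0,0,0,0,0.5]]'
python3 - <<'E'
from h import *
d=robot.get_image("wrist");cv2.imwrite("pics/w27.png",d["image"]);o=robot.get_obs();print(o["tcp_pos"],o["contact_force"],o["opening"])
E
```

```text
t: 31.6
tcp_pos: [0.6115, -0.0908, 0.1037]
tcp_rot: [0.0, 0.985, 0.172, 0.0]
contact_force: [-3.1, 1.4, 5.1]
opening: 0.0181
t: 32.1
tcp_pos: [0.6115, -0.091, 0.1024]
tcp_rot: [0.0, 0.985, 0.172, 0.0]
contact_force: [0.0, 0.6, -0.0]
opening: 0.0432
[ 0.6114367  -0.09102453  0.10239341] [-1.22946436  0.38422695  0.37719218] 0.042822062341833264
```

View pics/w27.png

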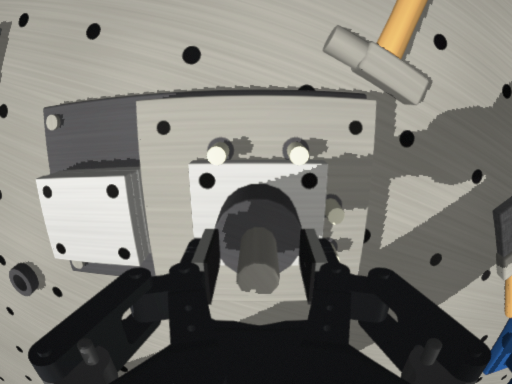

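Released and clear. Rise straight, back off, and check.

```bash
python3 -m inch '[[0,0,0.01,0,0,0,0.5],[0,0,0.03,0,0,0,0.5],[0,0,0.055,0,0,0,0.5],[0,0,0.08,0,0,0,0.5],[-0.03,-0.01,0.1,0,0,0,0.5],[-0.06,-0.02,0.1,0,0,0,0.5],[-0.07,-0.025,0.1,0,0,0,0.5],[-0.07,-0.025,0.1,0,0,0,0.5]]'
python3 - <<'E'
from h import *
robot.get_image("top");robot.get_image("top")
T=wpose();d=robot.get_image("wrist");print(T[:3,3])
cv2.imwrite("pics/w28.png",cv2.resize(d["image"][60:240,160:400],None,fx=3.3,fy=3.3,interpolation=cv2.INTER_CUBIC))
d=robot.get_image("scene");cv2.imwrite("pics/s28.png",cv2.resize(d["image"][130:270,160:320],None,fx=4.5,fy=4.2,interpolation=cv2.INTER_CUBIC))
E
```

```text
t: 32.95
tcp_pos: [0.5404, -0.1163, 0.2031]
tcp_rot: [-0.0, 0.985, 0.171, 0.0]
contact_force: [0.2, -0.3, 0.2]
opening: 0.0428
[ 0.54238754 -0.11618561  0.20273755]
```

View pics/w28.png

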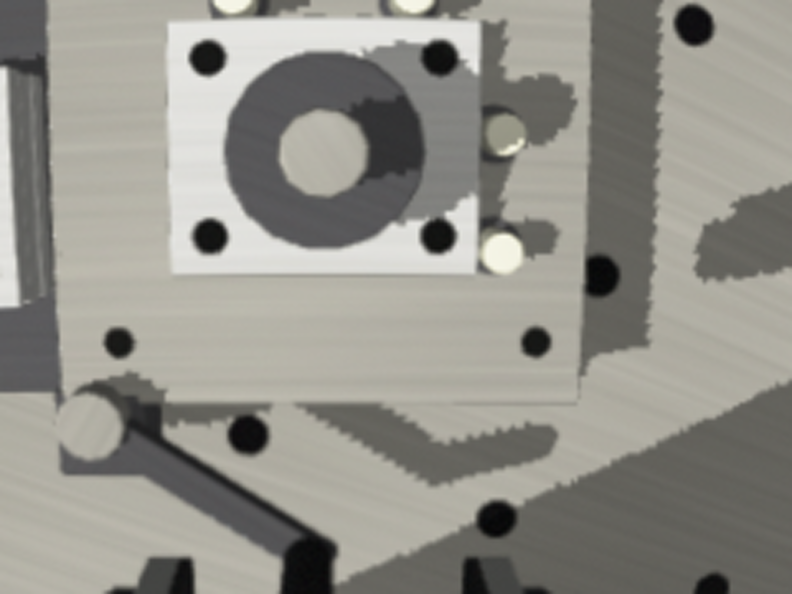

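View pics/s28.png

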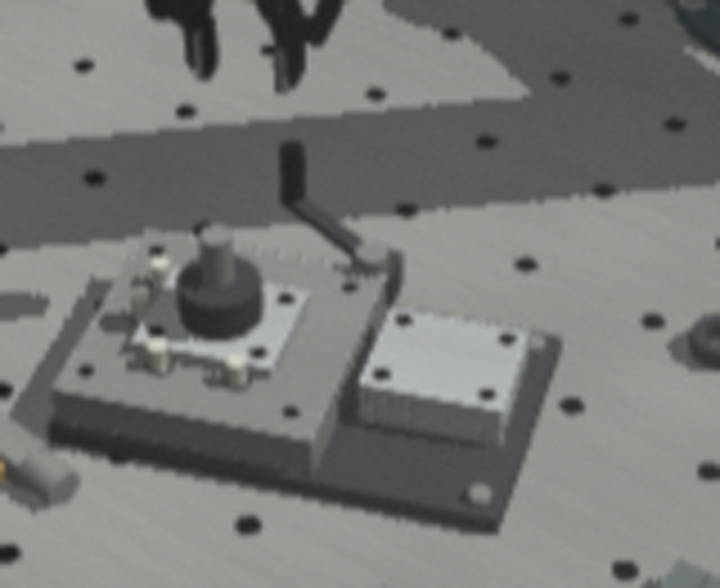

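```bash
python3 - <<'E'
from h import *
T=wpose();d=robot.get_image("wrist")
cv2.imwrite("pics/w29.png",cv2.resize(d["image"][40:150,200:330],None,fx=5.4,fy=5.4,interpolation=cv2.INTER_CUBIC))
E
```

```text
(no output)
```

View pics/w29.png

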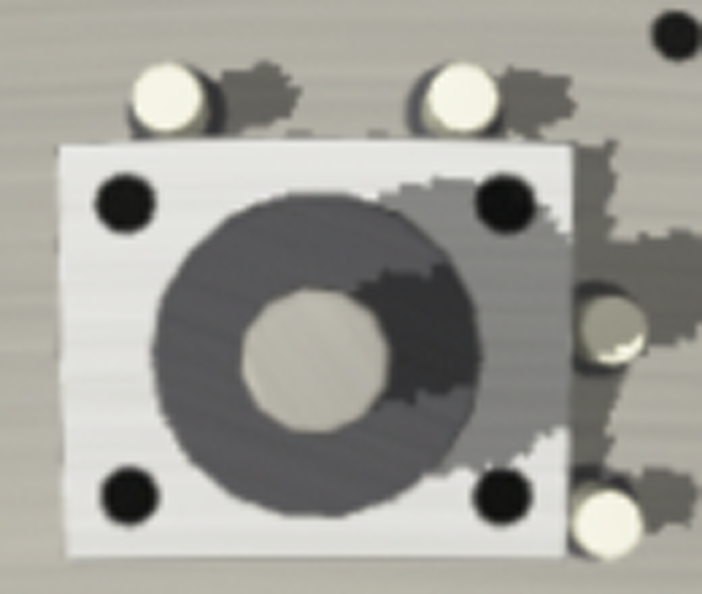

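```bash
python3 - <<'E'
from fit import *
T=wpose();d=robot.get_image("wrist")
F,P=fit(d,T,[(607,523),(612,330),(462,98),(167,98)],[(66,556),(58,146),(573,147),(568,556)],5.4,(200,40))
f=lambda q:((q[0]+.5)/5.4-.5+200,(q[1]+.5)/5.4-.5+40)
w=wback(d,T,f((316,360)),.134);w2=wback(d,T,f((317,355)),.094);print("handle",w,"disc",w2,"d",(w-[P[0],P[1],0])[:2]*1e3,(w2-[P[0],P[1],0])[:2]*1e3)
for n in("top","scene"):
    im=robot.get_image(n)
    for t in("elbow","angle","brush","wrench","collar"):
        r=robot.landmark_of(t,n)[:1];print(n,t,[x["uv"] for x in r])
o=robot.get_obs();print(o["t"],o["contact_force"])
E
```

```text
F [ 0.5825 -0.0122  0.3441] res [ 0.2  0.4  0.2 -0.1  0.1 -0.2 -0.4 -0.2] | plate world [ 0.6109 -0.0917  0.3454] res [-0.3  1.  -0.2 -0.8  0.4 -1.1  0.1  0.9]
plate seat frame mm: x -0.1 y -0.4 yaw 0.07 deg
handle [ 0.61018417 -0.09217207  0.134     ] disc [ 0.61025096 -0.09220386  0.094     ] d [-0.73548484 -0.43424476] [-0.66869828 -0.46604119]
top elbow [[151.6, 204.5]]
top angle [[160.6, 151.5]]
top brush [[384.4, 160.7]]
top wrench [[107.2, 158.5]]
top collar [[199.7, 227.7]]
scene elbow [[360.2, 251.8]]
scene angle [[319.4, 291.8]]
scene brush [[122.5, 175.4]]
scene wrench [[387.2, 316.9]]
scene collar [[318.1, 212.1]]
33.85 [0.24225016 0.07319641 0.64114023]
```

Everything is in place, so I'm handing in.

```bash
python3 -c "
from cell import robot
print(robot.hand_in())"
```

```text
the job is handed in; nothing more can be done
None
```

The job was handed in at about 34 s of the 72 s allowed. The hand-in reports no verdict.

**What I did:**
- **Gate:** I swung it by its knob to about 2.2 rad, estimated from the tool path and the pictures, before moving any plate.
- **Plate:** I pushed the top plate off the stack onto the bed with two fingers on its edge. It then went against the side pins and the end pins in steps of 1 mm or less. The highest force I read while pressing was about 6 N.
- **Weight:** I lowered it onto the plate, let it go only once it had made contact, and pulled the arm clear.

**Last checks:**
- **Plate on its seat:** the wrist camera put it at x −0.1 mm, y −0.4 mm and 0.1° from the seat.
- **Weight on the plate:** its axis was about 0.8 mm from the plate's centre, and it stood upright.
- **Stack and gate:** the other three plates looked still stacked in place and the gate still open, judged by eye.
- **Other things on the table:** the elbow, angle, brush and wrench were within 4 pixels of where they were first found. The top camera had not found the collar at the start, and there its last detection differed from the pictures by about 25 pixels. In the scene camera the collar was within 2 pixels.
- **Robot:** nothing was touching it (force reading below 1 N).

**Disagreement:** my fits of the fixture's heading differed by up to 1° between views. This mattered little, because the pins set the plate's final position.

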